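# Pack the transmitting tubes into their rack at the radio flea market

## Task

Pack up the transmitting tubes standing on the stall table. First lift the retaining plate off the wooden rack and put it down flat on the free table, handle up; then lay every tube on its side in a cradle of the rack, one to a cradle, midway along it so that both saddles carry it (any cradle, cap either way). Once all lie there, lower the plate back over the rack's two pins until it rests flush on both end blocks, and leave the other things on the table where they are.

Things in the scene. Friction and masses are not known exactly. Their poses are not given: they have to be found in the camera images.
- rack: Wooden packing rack for tubes, fixed on the table: plywood base 110 mm (its x) by 284 mm (its y), 12 mm thick; three cradles side by side at y = -70, 0, +70 mm, in which tubes lie along its x; at y = -128 and +128 mm an end block 60 by 24 mm, 68 mm high, with an upright pin on top. Origin: centre of the underside, z up.
- pin0 (a point): Tip of the rack's pin at y = -128 mm: steel, 10 mm in diameter, rising 32 mm above the end block (tip 100 mm above the table), its last 6 mm tapered.
- pin1 (a point): The same for the pin at y = +128 mm.
- seat (a point): Point on the rack midway between the two pins, level with the tops of the end blocks (68 mm above the table): where the middle of the retaining plate's underside comes when it is home. Axes as the rack's.
- plate: Retaining plate: plain wooden plate 60 mm (its x) by 280 mm (its y), 10 mm thick, 0.3 kg, with a 14 mm hole through it at y = -128 and +128 mm, and a black bridge handle on top. Loose; starts lying on the rack's end blocks, over both pins, handle up. Either way round fits. Origin: centre of the underside, z up through the handle.
- plate_under (a point): The same point, the centre of the plate's underside.
- handle (a point): Centre of the plate's handle bar, 34 mm above the plate's underside. The bar is 14 mm wide (plate x), 90 mm long (plate y), 16 mm tall; 16 mm of air between bar and plate over its middle 62 mm. Axes as the plate's.
- cradle0 (a point): Where the centre of a tube lying in the rack's cradle at y = -70 mm comes: on the tube's axis midway between the two saddles, 46 mm above the table. Axes as the rack's (x along the lying tube). A cradle is a pair of 45-degree V saddles 8 mm thick at x = -34 and +34 mm, shoulders 40 mm above the table, open between them down to the base (12 mm) so that fingers fit either side.
- cradle1 (a point): Where the centre of a tube lying in the rack's cradle at y = +0 mm comes: on the tube's axis midway between the two saddles, 46 mm above the table. Axes as the rack's (x along the lying tube). A cradle is a pair of 45-degree V saddles 8 mm thick at x = -34 and +34 mm, shoulders 40 mm above the table, open between them down to the base (12 mm) so that fingers fit either side.
- cradle2 (a point): Where the centre of a tube lying in the rack's cradle at y = +70 mm comes: on the tube's axis midway between the two saddles, 46 mm above the table. Axes as the rack's (x along the lying tube). A cradle is a pair of 45-degree V saddles 8 mm thick at x = -34 and +34 mm, shoulders 40 mm above the table, open between them down to the base (12 mm) so that fingers fit either side.
- tube0: Transmitting tube: round glass bulb on a black base, 38 mm in diameter and 100 mm tall, plus a metal cap 10 mm in diameter and 13 mm tall on top (113 mm overall); 0.06 to 0.12 kg. Starts standing upright on its base on the table; may be absent. Origin: centre of the base's underside; z along the tube towards its cap.
- tube0_mid (a point): Centre of tube0: on its axis, 50 mm from the base's underside. Axes as the tube's.
- tube1: Transmitting tube: round glass bulb on a black base, 38 mm in diameter and 100 mm tall, plus a metal cap 10 mm in diameter and 13 mm tall on top (113 mm overall); 0.06 to 0.12 kg. Starts standing upright on its base on the table; may be absent. Origin: centre of the base's underside; z along the tube towards its cap.
- tube1_mid (a point): Centre of tube1: on its axis, 50 mm from the base's underside. Axes as the tube's.
- tube2: Transmitting tube: round glass bulb on a black base, 38 mm in diameter and 100 mm tall, plus a metal cap 10 mm in diameter and 13 mm tall on top (113 mm overall); 0.06 to 0.12 kg. Starts standing upright on its base on the table; may be absent. Origin: centre of the base's underside; z along the tube towards its cap.
- tube2_mid (a point): Centre of tube2: on its axis, 50 mm from the base's underside. Axes as the tube's.
- mug: Bystander, loose: white mug, 90 mm tall.
- driver: Bystander, loose: screwdriver lying down.
- handheld: Bystander, loose: black handheld radio standing up, 200 mm with its aerial.
- fistmic: Bystander, loose: white fist microphone lying down, 70 by 50 mm.
- fuse_box: Bystander, loose: small grey open box, 110 by 80 by 35 mm.
- carton: Bystander, loose: small cardboard carton, 90 by 60 by 50 mm.
Mind the look-alikes: they are no part of the job. What is shaped like the tube0 but red is not meant. Leave any purple look-alike of the tube1 alone.

How it is judged (in metres and radians):
On the way, in this order (a step that is already met when the one before it is completed fails the run):
1. the retaining plate is off the rack and lies flat on the table, handle up (height (world z) of plate_under below 0.008 m and angle between plate's own z axis and vertical below 0.06 rad), for 0.2 s.
2. every tube lies in a cradle of the rack while the retaining plate is still off it (angle between the z axis of each of tube0, tube1, tube2 and the x axis of rack, either way round below 0.1 rad and ((x of tube0_mid in the frame of cradle0 between -0.012 and 0.012 m and y of tube0_mid in the frame of cradle0 between -0.006 and 0.006 m and z of tube0_mid in the frame of cradle0 between -0.005 and 0.005 m) or (x of tube0_mid in the frame of cradle1 between -0.012 and 0.012 m and y of tube0_mid in the frame of cradle1 between -0.006 and 0.006 m and z of tube0_mid in the frame of cradle1 between -0.005 and 0.005 m) or (x of tube0_mid in the frame of cradle2 between -0.012 and 0.012 m and y of tube0_mid in the frame of cradle2 between -0.006 and 0.006 m and z of tube0_mid in the frame of cradle2 between -0.005 and 0.005 m)) and ((x of tube1_mid in the frame of cradle0 between -0.012 and 0.012 m and y of tube1_mid in the frame of cradle0 between -0.006 and 0.006 m and z of tube1_mid in the frame of cradle0 between -0.005 and 0.005 m) or (x of tube1_mid in the frame of cradle1 between -0.012 and 0.012 m and y of tube1_mid in the frame of cradle1 between -0.006 and 0.006 m and z of tube1_mid in the frame of cradle1 between -0.005 and 0.005 m) or (x of tube1_mid in the frame of cradle2 between -0.012 and 0.012 m and y of tube1_mid in the frame of cradle2 between -0.006 and 0.006 m and z of tube1_mid in the frame of cradle2 between -0.005 and 0.005 m)) and ((x of tube2_mid in the frame of cradle0 between -0.012 and 0.012 m and y of tube2_mid in the frame of cradle0 between -0.006 and 0.006 m and z of tube2_mid in the frame of cradle0 between -0.005 and 0.005 m) or (x of tube2_mid in the frame of cradle1 between -0.012 and 0.012 m and y of tube2_mid in the frame of cradle1 between -0.006 and 0.006 m and z of tube2_mid in the frame of cradle1 between -0.005 and 0.005 m) or (x of tube2_mid in the frame of cradle2 between -0.012 and 0.012 m and y of tube2_mid in the frame of cradle2 between -0.006 and 0.006 m and z of tube2_mid in the frame of cradle2 between -0.005 and 0.005 m)) and distance between plate_under and seat above 0.03 m), for 0.2 s.
At the end, for the whole second after the job is handed in: Each tube lies in a cradle: axis within 0.1 rad of the rack's x; centre within 12 mm of the cradle point along it, 6 mm across, 5 mm in height. Plate on the pins, handle up: underside centre within 3 mm in height, 5 mm sideways of the seat, within 0.025 rad of parallel. All at rest (angle between the z axis of each of tube0, tube1, tube2 and the x axis of rack, either way round below 0.1 rad and ((x of tube0_mid in the frame of cradle0 between -0.012 and 0.012 m and y of tube0_mid in the frame of cradle0 between -0.006 and 0.006 m and z of tube0_mid in the frame of cradle0 between -0.005 and 0.005 m) or (x of tube0_mid in the frame of cradle1 between -0.012 and 0.012 m and y of tube0_mid in the frame of cradle1 between -0.006 and 0.006 m and z of tube0_mid in the frame of cradle1 between -0.005 and 0.005 m) or (x of tube0_mid in the frame of cradle2 between -0.012 and 0.012 m and y of tube0_mid in the frame of cradle2 between -0.006 and 0.006 m and z of tube0_mid in the frame of cradle2 between -0.005 and 0.005 m)) and ((x of tube1_mid in the frame of cradle0 between -0.012 and 0.012 m and y of tube1_mid in the frame of cradle0 between -0.006 and 0.006 m and z of tube1_mid in the frame of cradle0 between -0.005 and 0.005 m) or (x of tube1_mid in the frame of cradle1 between -0.012 and 0.012 m and y of tube1_mid in the frame of cradle1 between -0.006 and 0.006 m and z of tube1_mid in the frame of cradle1 between -0.005 and 0.005 m) or (x of tube1_mid in the frame of cradle2 between -0.012 and 0.012 m and y of tube1_mid in the frame of cradle2 between -0.006 and 0.006 m and z of tube1_mid in the frame of cradle2 between -0.005 and 0.005 m)) and ((x of tube2_mid in the frame of cradle0 between -0.012 and 0.012 m and y of tube2_mid in the frame of cradle0 between -0.006 and 0.006 m and z of tube2_mid in the frame of cradle0 between -0.005 and 0.005 m) or (x of tube2_mid in the frame of cradle1 between -0.012 and 0.012 m and y of tube2_mid in the frame of cradle1 between -0.006 and 0.006 m and z of tube2_mid in the frame of cradle1 between -0.005 and 0.005 m) or (x of tube2_mid in the frame of cradle2 between -0.012 and 0.012 m and y of tube2_mid in the frame of cradle2 between -0.006 and 0.006 m and z of tube2_mid in the frame of cradle2 between -0.005 and 0.005 m)) and z of plate_under in the frame of seat between -0.003 and 0.003 m and horizontal distance between plate_under and seat below 0.005 m and angle between the z axis of plate and the z axis of rack, either way round below 0.025 rad and angle between the y axis of plate and the y axis of rack, either way round below 0.06 rad and angle between plate's own z axis and vertical below 0.1 rad and linear speed of each of tube0, tube1, tube2, plate below 0.02 m/s); the robot touches nothing.
It fails at once if a bystander is shifted by more than 50 mm (distance of any of mug, driver, handheld, fistmic, fuse_box, carton from where it was at the start of the episode above 0.05 m).
Of tube0, tube1, tube2 only 2 to 3 are there at a start; the rules pass over those that are not, and their reading is None.
At some moment in a run one of tube0, tube1, tube2, plate may be knocked a few centimetres aside while the robot is not near it.
It also fails if it takes over 208 s, if anything falls off the work surface, if the arm or the gripper's body presses on something with over 40 N, if the wrist force passes 120 N, or if a joint passes its speed limit or range.

## Robot

A 6-joint arm with a two-finger parallel gripper is mounted at the origin on the work surface. World frame = base frame: x ahead of the robot, y to its left, z up, the work surface at z = 0. Lengths are in mm, angles in rad, forces in N, time in s.
With the tool pointing down it reaches from about 350 to 775 mm from the base axis. Payload 7.3 kg.
Tool frame: the origin (TCP) lies midway between the tips of the shut fingers; the grasp point (between the pads) lies 19 mm behind it; z points along the fingers, y is the line along which they close (so a half turn about z gives the same grasp; the last joint's range is limited). The gripper opens to 92 mm and grips with 3 to 60 N. Pads are 19 mm wide; open, the fingers measure 130 mm over their backs; the gripper's body (75 mm by 190 mm) begins 47 mm behind the grasp point.
Start: joints at [-1.29, 0.342, 1.524, -0, 1.275, -0.146], TCP at [217.353, -477.915, 226.741] pointing down, gripper open.
Joint ranges: [-2.53, 2.53], [-0.77, 2.02], [0.04, 2.7], [-1, 4.14], [0.28, 2.66], [-3.11, 3.11]. Speed limits (rad/s): [2.57, 2.57, 3.14, 3.14, 3.14, 3.14].

## Interface

Orientations are given as a unit quaternion [w, x, y, z].
In Python, from cell import env, viewer, job gives the robot as it stands.
- The arm moves only by the shell command python3 -m inch 'ROWS' [OPENING] [FORCE]. ROWS is JSON, a list of rows, each a list of 4 numbers: the shift along the tool's x, y, z in mm, then the turn about the tool's z in degrees. In form: [[tx, ty, tz, roll], ...]. A call has exactly 10 rows; each row shifts and turns the commanded pose from where the row before left it, along the tool's axes as they then stand; what a row does not reach is not made up. A row lasts 1/12 s, in which the tool goes at most 41.7 mm and 7.16 degrees, less where a joint would pass 70% of its speed; a pose out of reach is approached as far as the arm can. A call with a gripper value outside its range is refused whole. OPENING is the opening, from -1 (shut) to 1 (fully open), set as the call begins (- or left out, the last holds). The fingers move at their own pace and stop on an object; FORCE is the grip in N (left out, the last holds). Time passes only in rows, so rows that do not move let the fingers close, or fill a call up. It gives the time, the measured TCP pose, the force, the opening and the grip force at its end, in the units of the state.
- env.observe(): the state, without advancing time (a new reading comes with each control period).
- viewer.get_image(name): name is "scene" or "top"; returns the picture (400x640x3 uint8, red, green, blue); there is no depth.
- viewer.calibration(name): a dict with "intrinsics" (3x3 intrinsics, pixels), "dist" ([k1, k2, p1, p2, k3] as OpenCV has them; the pictures are not rectified), "world_to_cam" (4x4, takes a point from world to camera coordinates). Camera axes: x right, y down, z forward; pixel columns grow to the right and rows downward; lengths in mm; the calibration is good to about 2 mm. A picture is of the moment at which its call begins. calibration takes no time and is no camera call.
- job.finish_job(): hands the job in; it is judged then, once.
The state is a dict: "clock": time; "q": joint angles; "joint_velocities": joint speeds; "joint_efforts": joint torques, N m; "eef_pos": TCP position; "ee_rot": TCP orientation; "force": force on the tool from outside, world axes, zero at the start; "torque": the same for the moment, N m; "gripper_width": finger opening in mm; "finger_force": force on a finger pad.
Only numpy, scipy, OpenCV 4.12 (cv2) and the standard library are available. Lean on these libraries where they do the work, as an engineer would, in place of code of your own. Each camera call takes 0.05 s, during which the arm holds its last target. There are 200 camera calls.

## Working session

There is one attempt and no reset: what is moved stays moved. The work goes in short steps, Python scripts to look and compute and a shell command to move; the robot and the scene stay as the last step left them, time stands still between calls to the robot, and variables do not carry over. Pictures are saved under pics/ and viewed, at most 14 in all, crops included, and the job is handed in when it is done.

```bash
ls; mkdir -p pics
python3 - <<'E'
from cell import env, viewer, job
import cv2
for n in("scene","top"):
    cv2.imwrite(f"pics/{n}0.png",cv2.cvtColor(viewer.get_image(n),cv2.COLOR_RGB2BGR))
    c=viewer.calibration(n);print(c)
print(env.observe())
E
```

```text
pics
{'intrinsics': array([[513.0820579 ,   0.        , 316.3632267 ],
       [  0.        , 513.0820579 , 197.24096418],
       [  0.        ,   0.        ,   1.        ]]), 'dist': array([-0.09432506,  0.        ,  0.        ,  0.        ,  0.        ]), 'world_to_cam': array([[ 1.00707828e-01,  9.94841819e-01, -1.21527350e-02,
         1.48992608e+00],
       [ 7.18265734e-01, -8.11513600e-02, -6.91020110e-01,
        -3.31163331e+02],
       [-6.88441914e-01,  6.08622415e-02, -7.22733367e-01,
         1.66048936e+03],
       [ 0.00000000e+00,  0.00000000e+00,  0.00000000e+00,
         1.00000000e+00]])}
{'intrinsics': array([[373.30318257,   0.        , 315.69944399],
       [  0.        , 373.30318257, 206.67352358],
       [  0.        ,   0.        ,   1.        ]]), 'dist': array([0.0202625, 0.       , 0.       , 0.       , 0.       ]), 'world_to_cam': array([[-1.96185714e-02, -9.99803393e-01,  2.87865720e-03,
        -4.03418919e+01],
       [-9.83947790e-01,  1.87964877e-02, -1.77463907e-01,
         5.83781942e+02],
       [ 1.77374908e-01, -6.31403672e-03, -9.84123100e-01,
         9.68812851e+02],
       [ 0.00000000e+00,  0.00000000e+00,  0.00000000e+00,
         1.00000000e+00]])}
{'clock': 0.1, 'q': array([-1.29001057e+00,  3.42644097e-01,  1.52491880e+00,  4.65139530e-05,
        1.27538798e+00, -1.46021651e-01]), 'joint_velocities': array([ 5.09994257e-04, -1.70500798e-03, -2.98648209e-03,  7.71810932e-04,
        2.43153178e-04, -8.24054839e-05]), 'joint_efforts': array([ 2.97969935e-03, -4.31999695e+01, -2.44695836e+01,  7.19019002e-02,
        5.25513757e-02, -4.12522070e-05]), 'eef_pos': array([ 217.25564944, -477.5467714 ,  226.12003943]), 'ee_rot': array([-6.79070352e-04,  9.77316927e-01,  2.11780931e-01, -2.35309764e-05]), 'force': array([ 0.37832283, -0.32555477, -0.63577937]), 'torque': array([ 0.01055328,  0.00968939, -0.04499646]), 'finger_force': 0.0, 'gripper_width': 91.75298123886506}
```

View pics/scene0.png

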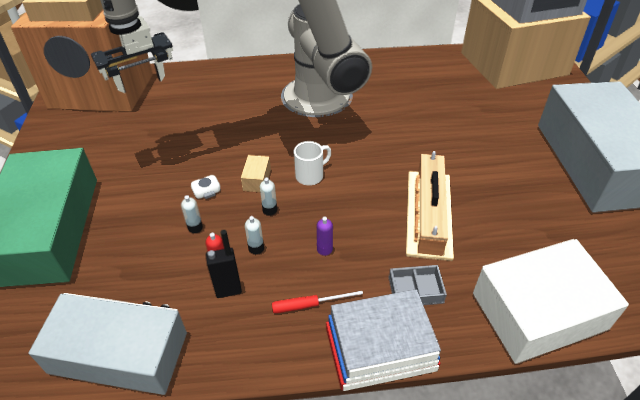

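View pics/top0.png

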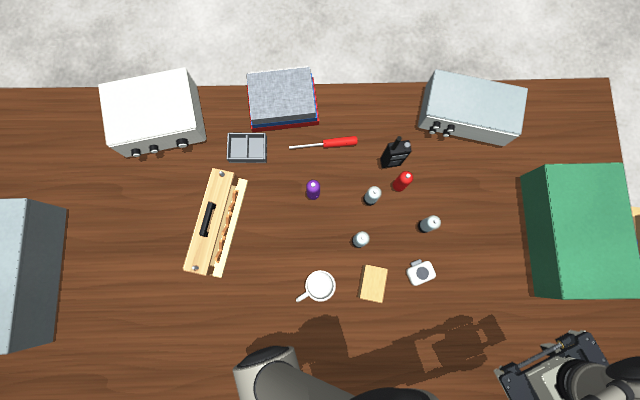

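Tube candidates: clear tubes in scene at (191,214), (254,235) and (268,196); red look-alike at (215,250); purple look-alike at (325,236). I choose the three clear ones and check them in a close crop.

Run:
```python
import cv2
a=cv2.imread("pics/top0.png")[155:275,175:445]
cv2.imwrite("pics/c1.png",cv2.resize(a,None,fx=2.96,fy=2.96,interpolation=cv2.INTER_CUBIC))
b=cv2.imread("pics/scene0.png")[145:265,175:465]
cv2.imwrite("pics/c2.png",cv2.resize(b,None,fx=2.75,fy=2.75,interpolation=cv2.INTER_CUBIC))
```

```text
(no output)
```

View pics/c1.png

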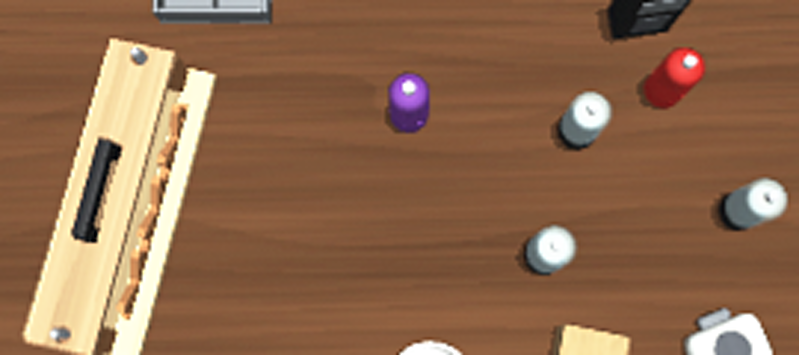

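View pics/c2.png

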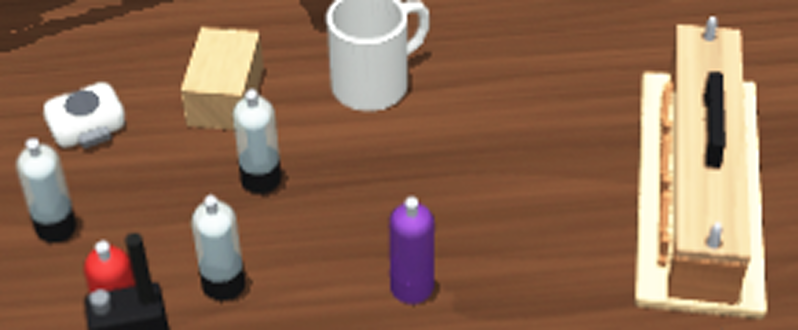

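The crops confirm three clear tubes on black bases: A (374,193), B (434,222) and C (362,238) in the top view. The purple and red look-alikes are set aside. The rack pins in the top view are at (222,173) and (195,267). Next I triangulate.

```bash
cat > h.py <<'E'
import numpy as np, cv2
from cell import env, viewer, job
def ray(n,uv):
    c=viewer.calibration(n);T=c["world_to_cam"];R=T[:3,:3];t=T[:3,3]
    p=cv2.undistortPoints(np.array([[uv]],float),c["intrinsics"],c["dist"])[0,0]
    return -R.T@t, R.T@np.array([p[0],p[1],1])
def atz(n,uv,z):
    o,d=ray(n,uv); return o+d*(z-o[2])/d[2]
def tri(a,b):
    (o1,d1),(o2,d2)=ray("top",a),ray("scene",b)
    s,*_=np.linalg.lstsq(np.c_[d1,-d2],o2-o1,rcond=None)
    p,q=o1+d1*s[0],o2+d2*s[1]; return (p+q)/2,np.linalg.norm(p-q)
def proj(n,P):
    c=viewer.calibration(n);T=c["world_to_cam"]
    r=cv2.Rodrigues(T[:3,:3])[0]
    return cv2.projectPoints(np.array(P,float).reshape(-1,1,3),r,T[:3,3],c["intrinsics"],c["dist"])[0][:,0]
def grab(n,f):
    im=cv2.cvtColor(viewer.get_image(n),cv2.COLOR_RGB2BGR); cv2.imwrite(f"pics/{f}.png",im); return im
def crop(im,x0,y0,x1,y1,f):
    k=min(800/(x1-x0),600/(y1-y0)); cv2.imwrite(f"pics/{f}.png",cv2.resize(im[y0:y1,x0:x1],None,fx=k,fy=k,interpolation=cv2.INTER_CUBIC)[:600,:800]); print(f,"k",k)
def tool():
    s=env.observe(); w,x,y,z=s["ee_rot"]
    from scipy.spatial.transform import Rotation as R
    M=R.from_quat([x,y,z,w]).as_matrix()
    print("t",round(s["clock"],2),"pos",s["eef_pos"].round(1),"x-axis deg",np.degrees(np.arctan2(M[1,0],M[0,0])).round(2),"y-axis",M[:,1].round(3),"zax",M[:,2].round(3),"w",round(s["gripper_width"],1),"q",s["q"].round(2),"F",s["force"].round(1))
    return s["eef_pos"],M
def goto(x,y,yaw=None):
    "shift in current tool axes to world x,y; roll to bring tool x axis to yaw deg (mod 180)"
    p,M=tool(); d=M.T@(np.array([x,y,p[2]])-p)
    r=None
    if yaw is not None:
        cur=np.degrees(np.arctan2(M[1,0],M[0,0])); r=-((yaw-cur+90)%180-90)  # tool z down
    print("-> shift tool mm",d.round(1),"then roll",r)
E
python3 - <<'E'
from h import *
T=lambda x,y:(175+x/2.96,155+y/2.96)
S=lambda x,y:(175+x/2.75,145+y/2.75)
for n,a,b,z in [("A",T(590,112),S(211,200),113),("B",T(768,198),S(34,144),113),("C",T(554,246),S(252,94),113),("pinfar",T(139,54),S(714,232),98),("pinnear",T(60,333),S(712,20),98),("handfar",T(110,143),S(714,160),110),("handnear",T(85,240),S(714,77),110)]:
    p,e=tri(a,b); print(n,p.round(1),round(e,1),"top@z",atz("top",a,z).round(1),"sc@z",atz("scene",b,z).round(1))
for n,u,z in [("mug",(320,286),90),("carton",(373,284),50),("fistmic",(421,272),20),("purple",(313,186),110),("red",(406,176),110),("drv",(290,148),10),("drv2",(356,141),10),("fuse",(247,147),35),("books",(283,130),0)]: print(n,atz("top",u,z).round())
tool()
E
```

```text
A [ 606.4 -206.   108.4] 3.3 top@z [ 605.4 -203.6  113. ] sc@z [ 610.2 -207.3  113. ]
B [ 527.2 -356.   109.7] 3.5 top@z [ 526.8 -353.1  113. ] sc@z [ 529.8 -356.9  113. ]
C [ 488.9 -168.7  111.5] 2.4 top@z [ 488.9 -167.3  113. ] sc@z [ 490.2 -169.8  113. ]
pinfar [671.4 197.6  91. ] 1.5 top@z [669.3 195.1  98. ] sc@z [677.  195.7  98. ]
pinnear [424.5 258.4  98.4] 4.7 top@z [424.3 256.1  98. ] sc@z [423.6 261.1  98. ]
handfar [590.5 220.6  88.5] 1.1 top@z [586.4 215.2 110. ] sc@z [609.8 211.5 110. ]
handnear [503.4 238.9 101.5] 4.5 top@z [502.2 234.  110. ] sc@z [511.5 237.7 110. ]
mug [372. -58.  90.]
carton [ 373. -199.   50.]
fistmic [ 402. -336.   20.]
purple [627. -45. 110.]
red [ 649. -289.  110.]
drv [767.  20.  10.]
drv2 [ 785. -174.   10.]
fuse [763. 141.  35.]
books [827.  41.   0.]
t 0.1 pos [ 217.3 -477.5  226.1] x-axis deg 24.45 y-axis [ 0.414 -0.91  -0.001] zax [-0.     0.001 -1.   ] w 91.8 q [-1.29  0.34  1.52  0.    1.28 -0.15] F [ 0.4 -0.3 -0.6]
```

Run:
```python
from h import *
goto(547,226,-14)
```

```text
t 0.1 pos [ 217.3 -477.5  226.1] x-axis deg 24.45 y-axis [ 0.414 -0.91  -0.001] zax [-0.     0.001 -1.   ] w 91.8 q [-1.29  0.34  1.52  0.    1.28 -0.15] F [ 0.4 -0.3 -0.6]
-> shift tool mm [ 591.4 -503.9    0.8] then roll 38.45347611755345
```

```bash
python3 -m inch '[[29.5,-25.2,0,0],[29.5,-25.2,0,0],[29.5,-25.2,0,0],[29.5,-25.2,0,0],[29.5,-25.2,0,0],[29.5,-25.2,0,0],[29.5,-25.2,0,0],[29.5,-25.2,0,0],[29.5,-25.2,0,0],[29.5,-25.2,0,0]]' 0.3
python3 -m inch '[[29.5,-25.2,0,0],[29.5,-25.2,0,0],[29.5,-25.2,0,0],[29.5,-25.2,0,0],[29.5,-25.2,0,0],[29.5,-25.2,0,0],[29.5,-25.2,0,0],[29.5,-25.2,0,0],[29.5,-25.2,0,0],[29.5,-25.2,0,0]]'
python3 -m inch '[[0,0,0,6.4],[0,0,0,6.4],[0,0,0,6.4],[0,0,0,6.4],[0,0,0,6.4],[0,0,0,6.4],[0,0,0,0],[0,0,0,0],[0,0,0,0],[0,0,0,0]]'
python3 - <<'E'
from h import *
p,M=tool()
goto(547,226,-14)
a=grab("top","t1");b=grab("scene","s1")
crop(a,165,140,265,290,"c3")
print(proj("top",[p,p+M[:,1]*48,p-M[:,1]*48]),proj("scene",[p]))
E
```

```text
clock: 0.93
eef_pos: [381.7, -124.5, 226.7]
ee_rot: [0.0, 0.977, 0.212, -0.0]
force: [1.4, -0.7, -0.7]
gripper_width: 59.7
finger_force: 0.0
clock: 1.77
eef_pos: [546.0, 227.1, 226.2]
ee_rot: [0.0, 0.977, 0.212, -0.0]
force: [1.3, -0.1, 0.6]
gripper_width: 59.6
finger_force: 0.0
clock: 2.6
eef_pos: [545.7, 225.1, 226.6]
ee_rot: [0.0, 0.993, -0.12, -0.0]
force: [0.5, 0.7, -0.0]
gripper_width: 59.8
finger_force: 0.0
t 2.6 pos [545.7 225.1 226.6] x-axis deg -13.82 y-axis [-0.239 -0.971  0.   ] zax [-0. -0. -1.] w 59.8 q [ 0.26  0.46  1.34 -0.    1.34  2.07] F [ 0.5  0.7 -0. ]
t 2.6 pos [545.7 225.1 226.6] x-axis deg -13.82 y-axis [-0.239 -0.971  0.   ] zax [-0. -0. -1.] w 59.8 q [ 0.26  0.46  1.34 -0.    1.34  2.07] F [ 0.5  0.7 -0. ]
-> shift tool mm [ 1.  -1.2 -0. ] then roll 0.18291390652413497
c3 k 4.0
[[193.19852529 211.49454248]
 [213.87930571 216.13393079]
 [172.55824649 206.86835056]] [[441.06766455 146.02361484]]
```

View pics/s1.png

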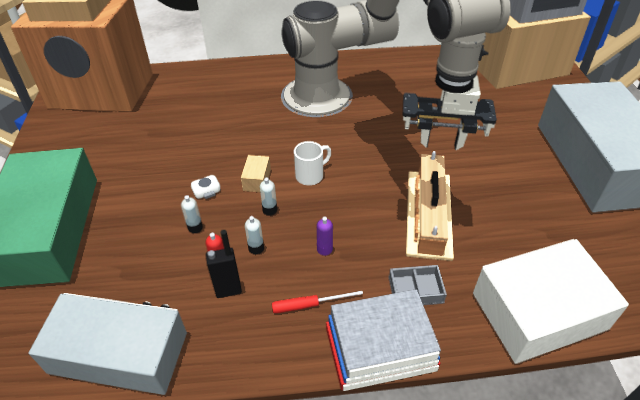

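The gripper stands above the handle, with its jaws across the bar. Down and grip.

```bash
python3 -m inch '[[1,-1,16,0.2],[0,0,16,0],[0,0,16,0],[0,0,16,0],[0,0,16,0],[0,0,16,0],[0,0,14,0],[0,0,12,0],[0,0,10,0],[0,0,8,0]]'
python3 -m inch '[[0,0,0,0],[0,0,0,0],[0,0,0,0],[0,0,0,0],[0,0,0,0],[0,0,0,0],[0,0,0,0],[0,0,0,0],[0,0,0,0],[0,0,0,0]]' -1 30
python3 - <<'E'
from h import *
tool()
E
```

```text
clock: 3.53
eef_pos: [546.8, 225.7, 85.8]
ee_rot: [0.0, 0.992, -0.123, -0.0]
force: [-0.0, -0.7, 0.3]
gripper_width: 60.1
finger_force: 0.0
clock: 4.37
eef_pos: [548.1, 228.3, 87.8]
ee_rot: [-0.002, 0.992, -0.123, 0.002]
force: [1.0, 9.3, 2.6]
gripper_width: 13.7
finger_force: 30.0
t 4.37 pos [548.1 228.3  87.8] x-axis deg -14.14 y-axis [-0.244 -0.97  -0.005] zax [ 0.004  0.004 -1.   ] w 13.7 q [0.26 0.6  1.51 0.   1.03 2.08] F [1.  9.3 2.6]
```

```bash
python3 -m inch '[[0,-2.8,0,0],[0,0,-3,0],[0,0,-5,0],[0,0,-7,0],[0,0,-7,0],[0,0,-7,0],[0,0,-7,0],[0,0,-8,0],[0,0,-8,0],[0,0,-8,0]]'
python3 -m inch '[[0,12.5,0,0],[0,12.5,0,0],[0,12.5,0,0],[0,12.5,0,0],[0,12.5,0,0],[0,12.5,0,0],[0,12.5,0,0],[0,12.5,0,0],[0,12.5,0,0],[0,12.5,0,0]]'
python3 -m inch '[[0,0,14,0],[0,0,14,0],[0,0,14,0],[0,0,14,0],[0,0,14,0],[0,0,14,0],[0,0,14,0],[0,0,10,0],[0,0,6,0],[0,0,4,0]]'
python3 - <<'E'
from h import *
tool()
E
```

```text
clock: 5.2
eef_pos: [547.5, 228.3, 147.6]
ee_rot: [0.0, 0.992, -0.123, -0.0]
force: [-0.3, -0.2, -3.0]
gripper_width: 13.7
finger_force: 30.0
clock: 6.03
eef_pos: [516.8, 106.1, 146.7]
ee_rot: [0.0, 0.992, -0.123, 0.0]
force: [-0.2, 0.1, -3.2]
gripper_width: 13.6
finger_force: 30.0
clock: 6.87
eef_pos: [517.0, 107.0, 28.1]
ee_rot: [0.0, 0.992, -0.123, -0.0]
force: [-0.1, 0.1, -2.9]
gripper_width: 13.4
finger_force: 30.0
t 6.87 pos [517.  107.   28.1] x-axis deg -14.16 y-axis [-0.245 -0.97   0.   ] zax [-0.001 -0.    -1.   ] w 13.4 q [ 0.06  0.59  1.75 -0.    0.8   1.88] F [-0.1  0.1 -2.9]
```

```bash
python3 -m inch '[[0,0,2,0],[0,0,2,0],[0,0,1.5,0],[0,0,1,0],[0,0,1,0],[0,0,0.5,0],[0,0,0,0],[0,0,0,0],[0,0,0,0],[0,0,0,0]]'
```

```text
clock: 7.7
eef_pos: [517.2, 107.3, 20.8]
ee_rot: [0.0, 0.992, -0.123, 0.0]
force: [0.2, -0.3, -3.2]
gripper_width: 13.6
finger_force: 30.0
```

```bash
python3 -m inch '[[0,0,0.5,0],[0,0,0.5,0],[0,0,0.5,0],[0,0,0.5,0],[0,0,0.5,0],[0,0,0.5,0],[0,0,0,0],[0,0,0,0],[0,0,0,0],[0,0,0,0]]'
```

```text
clock: 8.53
eef_pos: [517.3, 107.6, 19.3]
ee_rot: [-0.0, 0.992, -0.123, 0.001]
force: [-4.9, -0.0, 12.6]
gripper_width: 13.6
finger_force: 30.0
```

```bash
python3 -m inch '[[0,0,-0.7,0],[0,0,0,0],[0,0,0,0],[0,0,0,0],[0,0,0,0],[0,0,0,0],[0,0,-10,0],[0,0,-20,0],[0,0,-25,0],[0,0,-25,0]]' 0.3
python3 -m inch '[[0,0,-25,-7],[0,0,-25,-7],[0,0,-25,0],[0,0,-25,0],[0,0,-25,0],[0,0,0,0],[0,0,0,0],[0,0,0,0],[0,0,0,0],[0,0,0,0]]' 0.3
python3 - <<'E'
from h import *
goto(489,-169.5,0)
E
```

```text
clock: 9.37
eef_pos: [516.8, 107.3, 99.6]
ee_rot: [0.0, 0.992, -0.123, -0.0]
force: [0.6, -0.2, -0.5]
gripper_width: 59.7
finger_force: 0.0
clock: 10.2
eef_pos: [516.5, 107.3, 222.3]
ee_rot: [0.0, 1.0, -0.001, -0.001]
force: [-0.2, -0.3, -1.8]
gripper_width: 59.6
finger_force: 0.0
t 10.2 pos [516.5 107.3 222.3] x-axis deg -0.15 y-axis [-0.003 -1.     0.   ] zax [-0.002 -0.    -1.   ] w 59.6 q [ 0.06  0.35  1.52 -0.    1.27  1.63] F [-0.2 -0.3 -1.8]
-> shift tool mm [-2.680e+01  2.768e+02  1.000e-01] then roll -0.14641731097538013
```

Plate down. Now above tube C, with a look at the scene.

```bash
python3 -m inch '[[-3,31,0,0],[-3,31,0,0],[-3,31,0,0],[-3,31,0,0],[-3,31,0,0],[-3,31,0,0],[-3,31,0,0],[-3,31,0,0],[-3,29,0,0],[0,0,0,0]]'
python3 - <<'E'
from h import *
goto(489,-169.5,0)
grab("scene","s2")
E
```

```text
clock: 11.03
eef_pos: [488.6, -174.1, 222.4]
ee_rot: [0.001, 1.0, -0.003, -0.001]
force: [0.3, 0.5, 0.1]
gripper_width: 59.6
finger_force: 0.0
t 11.03 pos [ 488.6 -174.1  222.4] x-axis deg -0.39 y-axis [-0.007 -1.     0.001] zax [-0.001 -0.001 -1.   ] w 59.6 q [-0.49  0.33  1.55 -0.    1.26  1.09] F [0.3 0.5 0.1]
-> shift tool mm [ 0.3 -4.6 -0. ] then roll -0.39136930366693434
```

View pics/s2.png

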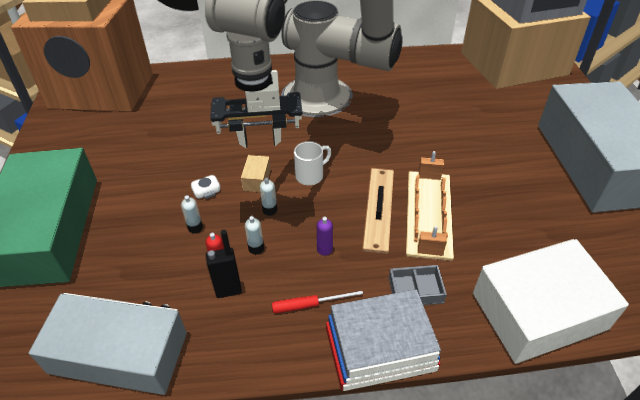

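The plate lies flat at (380,208), handle up, and the rack is free with its saddles visible. Tube C is unmoved at (268,196). Descend and grip.

```bash
python3 -m inch '[[0,-4.6,18,-0.4],[0,0,18,0],[0,0,18,0],[0,0,18,0],[0,0,18,0],[0,0,18,0],[0,0,18,0],[0,0,18,0],[0,0,14,0],[0,0,8,0]]'
python3 -m inch '[[0,0,0,0],[0,0,0,0],[0,0,0,0],[0,0,0,0],[0,0,0,0],[0,0,0,0],[0,0,0,0],[0,0,0,0],[0,0,-4,0],[0,0,-6,0]]' -1 8
python3 - <<'E'
from h import *
goto(455,-60,0)
E
```

```text
clock: 11.92
eef_pos: [488.4, -163.3, 55.4]
ee_rot: [-0.001, 1.0, 0.003, -0.002]
force: [0.2, -0.3, 0.2]
gripper_width: 59.7
finger_force: 0.0
clock: 12.75
eef_pos: [488.7, -164.6, 67.1]
ee_rot: [-0.001, 1.0, 0.002, -0.001]
force: [0.2, 0.5, -0.5]
gripper_width: 37.6
finger_force: 8.0
t 12.75 pos [ 488.7 -164.6   67.1] x-axis deg 0.25 y-axis [ 0.004 -1.    -0.001] zax [-0.002  0.001 -1.   ] w 37.6 q [-0.47  0.51  1.75  0.    0.88  1.09] F [ 0.2  0.5 -0.5]
-> shift tool mm [ -33.3 -104.7    0.2] then roll 0.2471910632778247
```

```bash
python3 -m inch '[[-3.4,-10.5,0,0],[-3.4,-10.5,0,0],[-3.4,-10.5,0,0],[-3.4,-10.5,0,0],[-3.4,-10.5,0,0],[-3.4,-10.5,0,0],[-3.4,-10.5,0,0],[-3.4,-10.5,0,0],[-3.4,-10.5,0,0],[-3.4,-10.5,0,0]]'
python3 -m inch '[[0,0,0,0],[0,0,3,0],[0,0,3,0],[0,0,3,0],[0,0,2,0],[0,0,0.5,0],[0,0,0,0],[0,0,0,0],[0,0,0,0],[0,0,0,0]]' -1 4
python3 - <<'E'
from h import *
tool()
E
```

```text
clock: 13.58
eef_pos: [454.6, -59.1, 67.4]
ee_rot: [0.0, 1.0, 0.002, 0.0]
force: [0.1, -0.5, -0.1]
gripper_width: 37.7
finger_force: 8.0
clock: 14.42
eef_pos: [455.2, -60.4, 55.9]
ee_rot: [0.0, 1.0, 0.002, 0.0]
force: [0.8, -0.6, 0.8]
gripper_width: 38.0
finger_force: 4.0
t 14.42 pos [455.2 -60.4  55.9] x-axis deg 0.23 y-axis [ 0.004 -1.     0.   ] zax [ 0. -0. -1.] w 38.0 q [-0.3   0.45  1.92 -0.    0.77  1.27] F [ 0.8 -0.6  0.8]
```

Now tip it over along the arc (tool +x, tool z positive is down).

```bash
python3 -m inch '[[6.6,0,-0.8,0],[6.7,0,-0.6,0],[6.8,0,0.1,0],[6.7,0,0.4,0],[6.7,0,1,0],[6.5,0,1.5,0],[6.4,0,2.2,0],[6.2,0,2.7,0],[6,0,3.2,0],[5.7,0,3.7,0]]'
python3 -m inch '[[5.3,0,4.2,0],[4.9,0,4.6,0],[4.4,0,5,0],[4.1,0,5.4,0],[3.5,0,5.8,0],[3,0,6,0],[1,0,2,0],[0,0,0,0],[0,0,0,0],[0,0,0,0]]'
python3 - <<'E'
from h import *
p,M=tool()
a=grab("scene","s3");crop(a,260,120,400,225,"c4")
print(proj("scene",[p]))
E
```

```text
clock: 15.25
eef_pos: [520.9, -59.9, 43.0]
ee_rot: [0.0, 1.0, 0.002, 0.001]
force: [-0.3, 0.2, 5.6]
gripper_width: 38.0
finger_force: 4.0
clock: 16.08
eef_pos: [544.8, -59.6, 9.2]
ee_rot: [-0.0, 1.0, 0.002, -0.001]
force: [1.5, -0.7, 0.1]
gripper_width: 37.8
finger_force: 4.0
t 16.08 pos [544.8 -59.6   9.2] x-axis deg 0.25 y-axis [ 0.004 -1.    -0.   ] zax [-0.002  0.    -1.   ] w 37.8 q [-0.25  0.65  1.7  -0.    0.79  1.32] F [ 1.5 -0.7  0.1]
c4 k 5.714285714285714
[[315.12658093 220.80777602]]
```

View pics/c4.png

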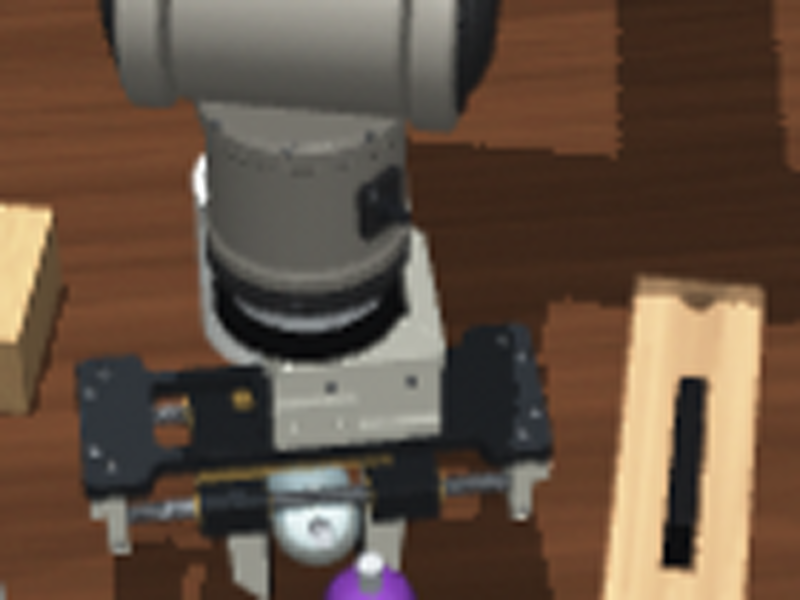

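```bash
python3 - <<'E'
from h import *
u=(260+322/5.714,120+525/5.714)
for z in (15,19,25,35,45): print(z,atz("scene",u,z).round(1), atz("scene",(u[0],u[1]+1),z).round(1)[0])
print(proj("scene",[[587,-60,19],[583,-60,35]]))
E
python3 -m inch '[[0,0,0,0],[0,0,0,0],[0,0,0,0],[0,0,0,0],[0,0,-1,0],[0,0,-1,0],[-5,0,0,0],[-6,0,0,0],[-6,0,0,0],[-4,0,0,0]]' 0.1
```

```text
15 [520.6 -54.   15. ] 523.9
19 [524.1 -54.4  19. ] 527.5
25 [529.5 -54.8  25. ] 532.9
35 [538.5 -55.6  35. ] 541.8
45 [547.5 -56.4  45. ] 550.8
[[316.64636667 231.26624362]
 [316.39939158 225.70622894]]
clock: 16.97
eef_pos: [523.2, -59.7, 11.4]
ee_rot: [-0.0, 1.0, 0.002, -0.0]
force: [-0.3, -0.5, -0.4]
gripper_width: 50.3
finger_force: 0.0
```

Run:
```python
from h import *
a=grab("scene","s4");b=grab("top","t4")
k=cv2.resize(a[170:250,270:370],None,fx=5,fy=5,interpolation=cv2.INTER_CUBIC)
l=cv2.resize(b[160:240,290:370],None,fx=5,fy=5,interpolation=cv2.INTER_CUBIC)
cv2.imwrite("pics/c5.png",np.hstack([k[:400,100:500],l]))
```

```text
(no output)
```

View pics/c5.png

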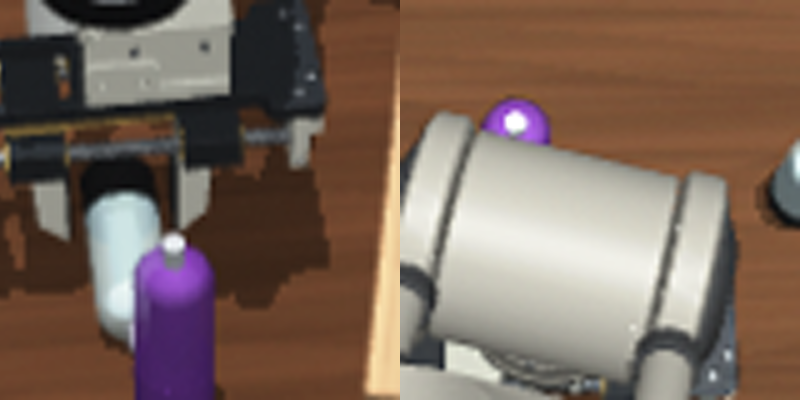

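The tube lies down, cap toward the scene camera, but it has slid forward: its base is at the fingers (scene px about (314,206)) and its bulb end is at about (314,237), near the purple look-alike. I'll measure and regrip at its middle.

Run:
```python
from h import *
P=lambda x,y:(290+x/5,170+y/5)
print("bulb end low",atz("scene",P(122,347),8),atz("scene",P(122,347),12))
print("base/bulb top",atz("scene",P(120,197),38), "base end top",atz("scene",P(118,158),38))
print("bulb L",atz("scene",P(92,300),25),"R",atz("scene",P(135,300),25))
print("bulb L up",atz("scene",P(84,215),22),"R",atz("scene",P(157,215),22))
tool()
for x0 in (500,505,510,515,520,525): print(x0,((proj("scene",[[x0,-60,38],[x0+100,-60,10],[x0+95,-60,5]])-[290,170])*5).round())
```

```text
bulb end low [602.6257919  -67.15967383   8.        ] [605.85744656 -67.41820202  12.        ]
base/bulb top [532.4174438  -60.77687409  38.        ] base end top [506.08198843 -59.19892629  38.        ]
bulb L [585.85736308 -79.76160094  25.        ] R [588.14999995 -59.19076732  25.        ]
bulb L up [527.93223359 -78.58745833  22.        ] R [531.98379411 -42.49166393  22.        ]
t 17.07 pos [523.4 -59.8  11.5] x-axis deg 0.24 y-axis [ 0.004 -1.    -0.   ] zax [-0.001  0.    -1.   ] w 50.5 q [-0.26  0.62  1.76 -0.    0.76  1.31] F [0.4 0.2 0.1]
500 [[115. 149.]
 [136. 339.]
 [135. 337.]]
505 [[116. 157.]
 [137. 347.]
 [136. 345.]]
510 [[117. 164.]
 [138. 355.]
 [137. 353.]]
515 [[118. 171.]
 [139. 363.]
 [138. 362.]]
520 [[119. 178.]
 [140. 371.]
 [139. 370.]]
525 [[120. 186.]
 [142. 379.]
 [141. 378.]]
```

```bash
python3 -m inch '[[4,0.4,0,0],[4,0.4,0,0],[4,0.4,0,0],[4,0.4,0,0],[4,0.4,0,0],[4,0.4,0,0],[4,0.5,0,0],[4,0.6,0,0],[0,0,0,3.8],[0,0,0,0]]'
python3 -m inch '[[0,0,0,0],[0,0,0,0],[0,0,0,0],[0,0,0,0],[0,0,0,0],[0,0,-4,0],[0,0,-8,0],[-4,0,-15,0],[-8,0,-25,0],[-10,0,-25,0]]' -1 15
python3 -m inch '[[-10,0,-25,-7],[-10,0,-25,-7],[-5,0,-10,-7],[0,0,0,-7],[0,0,0,-7],[0,0,0,-7],[0,0,0,-7],[0,0,0,-7],[0,0,0,-7],[0,0,0,-7]]'
python3 - <<'E'
from h import *
a=grab("scene","s5");b=grab("top","t5")
tool()
c=np.array([548,228.3]); y=np.array([np.cos(np.radians(-14.1)),np.sin(np.radians(-14.1))])
for k in(-70,0,70): print(k,c+k*y)
goto(*(c-70*y),75.9)
E
```

```text
clock: 17.9
eef_pos: [556.9, -63.3, 11.5]
ee_rot: [0.0, 0.999, -0.032, 0.0]
force: [-0.1, -0.0, 0.1]
gripper_width: 50.5
finger_force: 0.0
clock: 18.73
eef_pos: [534.2, -61.8, 89.5]
ee_rot: [-0.0, 1.0, -0.031, -0.0]
force: [1.2, 0.5, -0.3]
gripper_width: 37.7
finger_force: 14.7
clock: 19.57
eef_pos: [509.7, -62.7, 149.4]
ee_rot: [0.0, 0.835, 0.551, 0.0]
force: [0.1, -1.3, -1.8]
gripper_width: 38.0
finger_force: 14.7
t 19.67 pos [509.7 -62.7 149.2] x-axis deg 66.54 y-axis [ 0.917 -0.398  0.001] zax [ 0.001 -0.    -1.   ] w 37.9 q [-0.27  0.4   1.67 -0.    1.07  0.14] F [-0.4  0.7 -0.9]
-70 [480.10895893 245.35305083]
0 [548.  228.3]
70 [615.89104107 211.24694917]
t 19.67 pos [509.7 -62.7 149.2] x-axis deg 66.54 y-axis [ 0.917 -0.398  0.001] zax [ 0.001 -0.    -1.   ] w 37.9 q [-0.27  0.4   1.67 -0.    1.07  0.14] F [-0.4  0.7 -0.9]
-> shift tool mm [ 2.708e+02 -1.498e+02 -1.000e-01] then roll -9.361280115681694
```

```bash
python3 -m inch '[[27,-15,0,0],[27,-15,0,0],[27,-15,0,0],[27,-15,0,0],[27,-15,0,0],[27,-15,0,0],[27,-15,0,0],[27,-15,0,0],[27,-15,0,0],[27,-15,0,0]]'
python3 -m inch '[[0,0,0,-4.7],[0,0,0,-4.7],[0,0,0,0],[0,0,0,0],[0,0,0,0],[0,0,0,0],[0,0,0,0],[0,0,0,0],[0,0,0,0],[0,0,0,0]]'
python3 - <<'E'
from h import *
a=grab("scene","s6");b=grab("top","t6")
goto(480.1,245.4,75.9)
k=cv2.resize(a[80:270,370:490],None,fx=3.15,fy=3.15,interpolation=cv2.INTER_CUBIC)
l=cv2.resize(b[160:290,160:260],None,fx=4,fy=4,interpolation=cv2.INTER_CUBIC)
cv2.imwrite("pics/c6.png",np.hstack([k[:520,:378],l[:k.shape[0]]] if k.shape[0]<=520 else [k[:520],l]))
print(k.shape,l.shape)
E
```

```text
clock: 20.5
eef_pos: [479.7, 246.3, 149.1]
ee_rot: [0.0, 0.838, 0.546, 0.0]
force: [0.2, -0.5, -0.1]
gripper_width: 37.9
finger_force: 14.7
clock: 21.33
eef_pos: [480.0, 244.6, 148.5]
ee_rot: [0.0, 0.789, 0.614, -0.0]
force: [0.3, -0.7, -0.1]
gripper_width: 38.0
finger_force: 14.7
t 21.43 pos [480.  244.6 148.5] x-axis deg 75.83 y-axis [ 0.97  -0.245  0.   ] zax [ 0. -0. -1.] w 38.0 q [ 0.33  0.44  1.6  -0.    1.1   0.58] F [ 0.3 -0.8 -0.2]
-> shift tool mm [ 0.7 -0.1 -0. ] then roll -0.06998034822973409
(598, 378, 3) (520, 400, 3)
```

View pics/c6.png

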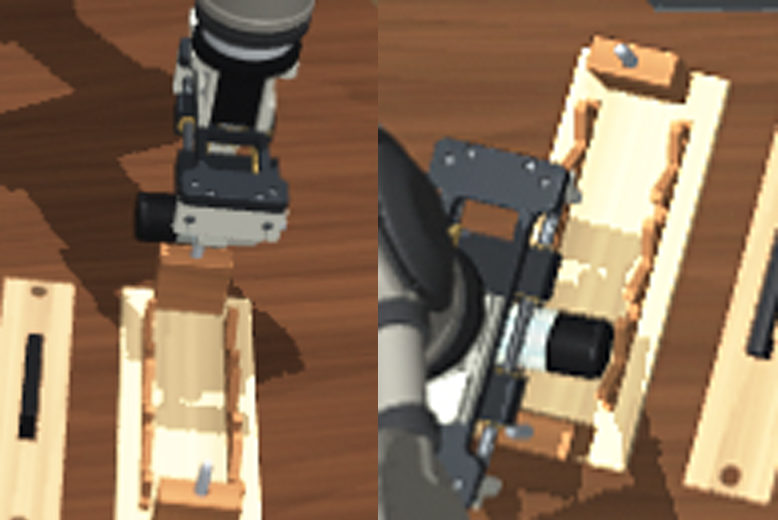

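Run:
```python
from h import *
T=lambda x,y:(160+(x-378)/4,160+y/4)
S=lambda x,y:(370+x/3.15,80+y/3.15)
p,M=tool()
for q in [(612,325),(613,347),(605,370)]:
    print("base end, tool frame",(M.T@(atz("top",T(*q),156)-p)).round(1))
sb=S(137,217); print("scene base end",(M.T@(atz("scene",sb,156)-p)).round(1))
print("pin far",tri(T(623,46),S(209,465)))
# saddles/base corners at z=12 top: right edge of base far/near corner
f,n=atz("top",T(730,78),12),atz("top",T(622,470),12); print("base edge",f,n,np.degrees(np.arctan2(*(f-n)[1::-1])),np.linalg.norm(f-n))
m=(f+n)/2; print("centre from edge", m[:2]+55*np.array([.2436,.9699]))
```

```text
t 21.43 pos [480.  244.6 148.5] x-axis deg 75.83 y-axis [ 0.97  -0.245  0.   ] zax [ 0. -0. -1.] w 38.0 q [ 0.33  0.44  1.6  -0.    1.1   0.58] F [ 0.3 -0.8 -0.2]
base end, tool frame [-57.2  18.6  -7.5]
base end, tool frame [-61.4   6.1  -7.5]
base end, tool frame [-60.4  -8.2  -7.5]
scene base end [-56.5   3.5  -7.5]
pin far (array([673.97750288, 198.39448027,  99.65429686]), np.float64(3.4564079609787974))
base edge [673.34999712 141.41258551  12.        ] [397.70795256 211.7343107   12.        ] -14.311993083042983 284.47088033592405
centre from edge [548.92697484 229.91794811]
```

```bash
python3 -m inch '[[9.5,0.6,0,0],[0,0,15,0],[0,0,15,0],[0,0,15,0],[0,0,15,0],[0,0,12,0],[0,0,10,0],[0,0,8,0],[0,0,7,0],[0,0,6,0]]'
python3 -m inch '[[0,0,2,0],[0,0,2,0],[0,0,1,0],[0,0,0.5,0],[0,0,0,0],[0,0,0,0],[0,0,0,0],[0,0,0,0],[0,0,0,0],[0,0,0,0]]'
python3 - <<'E'
from h import *
goto(481.1,246.4,75.9)
E
```

```text
clock: 22.27
eef_pos: [483.1, 254.0, 45.0]
ee_rot: [0.0, 0.789, 0.615, 0.0]
force: [-0.0, -0.3, -1.1]
gripper_width: 37.8
finger_force: 14.7
clock: 23.1
eef_pos: [483.0, 253.8, 40.1]
ee_rot: [0.0, 0.789, 0.615, 0.0]
force: [0.5, 1.5, 0.3]
gripper_width: 38.1
finger_force: 14.6
t 23.1 pos [483.  253.8  40.1] x-axis deg 75.85 y-axis [ 0.97  -0.244  0.   ] zax [ 0.  0. -1.] w 38.1 q [ 0.34  0.6   1.69 -0.    0.86  0.59] F [0.5 1.5 0.3]
-> shift tool mm [-7.7 -0.  -0. ] then roll -0.04807443659974808
```

```bash
python3 -m inch '[[0,0,0.6,0],[0,0,0.6,0],[0,0,0,0],[0,0,0,0],[0,0,0,0],[0,0,0,0],[0,0,0,0],[0,0,0,0],[0,0,0,0],[0,0,0,0]]'
python3 -m inch '[[0,0,0,0],[0,0,0,0],[0,0,0,0],[0,0,0,0],[0,0,-10,0],[0,0,-20,0],[0,0,-30,0],[0,0,-35,0],[0,0,-35,0],[0,0,-35,0]]' 0.15
python3 -m inch '[[0,31,0,7],[0,31,0,7],[0,31,0,7],[0,31,0,7],[0,31,0,7],[0,31,0,7],[0,31,0,7],[0,31,0,7],[0,0,0,7],[0,0,0,7]]' 0.3
python3 - <<'E'
from h import *
a=grab("scene","s7");b=grab("top","t7")
k=cv2.resize(a[150:270,390:470],None,fx=5,fy=5,interpolation=cv2.INTER_CUBIC)
l=cv2.resize(b[160:280,170:250],None,fx=5,fy=5,interpolation=cv2.INTER_CUBIC)
cv2.imwrite("pics/c7.png",np.hstack([k,l]))
E
```

```text
clock: 23.93
eef_pos: [483.4, 253.9, 39.5]
ee_rot: [0.0, 0.789, 0.615, 0.001]
force: [-0.5, -0.1, 6.6]
gripper_width: 37.6
finger_force: 14.7
clock: 24.77
eef_pos: [482.5, 253.6, 206.1]
ee_rot: [0.0, 0.789, 0.615, 0.0]
force: [0.3, 0.7, -0.7]
gripper_width: 52.7
finger_force: 0.0
clock: 25.6
eef_pos: [669.7, 102.5, 203.9]
ee_rot: [0.0, 0.999, 0.046, -0.0]
force: [-0.5, 0.9, 0.6]
gripper_width: 59.7
finger_force: 0.0
```

View pics/c7.png

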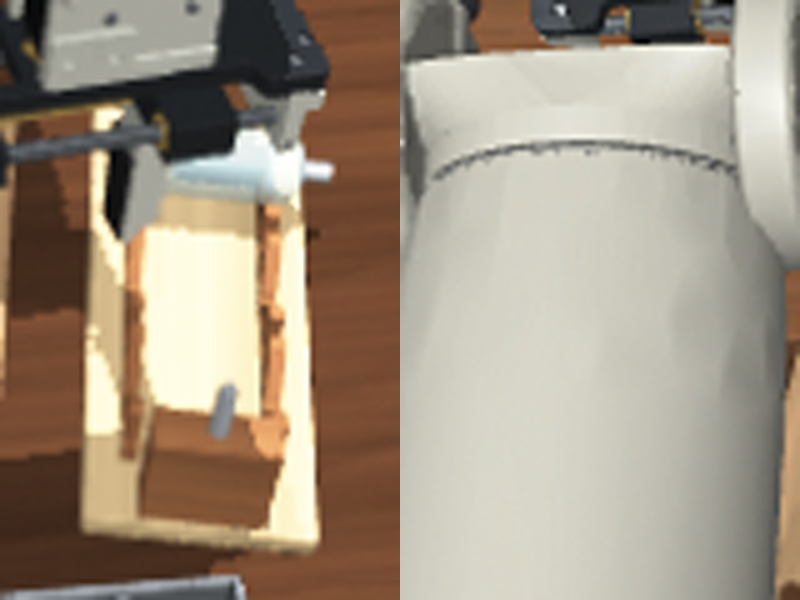

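Tube C lies in the near cradle; its cap tip is at scene px (456,184). I'll check its centring numerically and head for A.

Run:
```python
from h import *
tip=atz("scene",(390+332/5,150+172/5),46)
c=np.array([549,229.3]);x=np.array([.2436,.9699]);y=np.array([.9699,-.2436])
d=tip[:2]-c; print("tip along x",d@x,"(want 63) y",d@y)
goto(607,-207,0)
```

```text
tip along x 64.80651984406595 (want 63) y -72.47737207343144
t 25.7 pos [669.1 104.2 204.1] x-axis deg 5.72 y-axis [ 0.1   -0.995  0.   ] zax [-0. -0. -1.] w 59.9 q [ 0.04  0.65  1.08 -0.    1.42  1.51] F [ 0.9  0.2 -0.2]
-> shift tool mm [-92.8 303.5   0. ] then roll 5.718833111230467
```

```bash
python3 -m inch '[[-10.3,33.7,0,0],[-10.3,33.7,0,0],[-10.3,33.7,0,0],[-10.3,33.7,0,0],[-10.3,33.7,0,0],[-10.3,33.7,0,0],[-10.3,33.7,0,0],[-10.3,33.7,0,0],[-10.3,33.7,0,0],[0,0,0,5.7]]' 0.3
python3 - <<'E'
from h import *
a=grab("scene","s8")
goto(607,-207,0)
# compare tubes' caps with start image
o=cv2.imread("pics/scene0.png")
for n,(x,y) in dict(A=(251.7,217.7),B=(187.4,197.4)).items():
    t=o[int(y)-6:int(y)+30,int(x)-10:int(x)+12]; r=cv2.matchTemplate(a[130:290,150:360],t,cv2.TM_CCOEFF_NORMED); print(n,cv2.minMaxLoc(r)[1],np.array(cv2.minMaxLoc(r)[3])+[160,136],(int(x),int(y)))
E
```

```text
clock: 26.53
eef_pos: [606.2, -212.3, 204.3]
ee_rot: [0.001, 1.0, 0.002, -0.0]
force: [-0.7, -0.7, -0.9]
gripper_width: 59.6
finger_force: 0.0
t 26.58 pos [ 606.9 -209.4  204.2] x-axis deg -0.37 y-axis [-0.006 -1.     0.001] zax [ 0.    -0.001 -1.   ] w 59.6 q [-0.45  0.58  1.21 -0.    1.36  1.13] F [0.2 0.1 0.7]
-> shift tool mm [ 0.1 -2.4 -0. ] then roll -0.36648458947287565
A 0.967929482460022 [251 217] (251, 217)
B 0.9987691044807434 [187 197] (187, 197)
```

```bash
python3 -m inch '[[0,0,16,0],[0,0,16,0],[0,0,16,0],[0,0,16,0],[0,0,16,0],[0,0,16,0],[0,0,16,0],[0,0,16,0],[0,0,12,0],[0,0,8,0]]'
python3 -m inch '[[0,0,0,0],[0,0,0,0],[0,0,0,0],[0,0,0,0],[0,0,0,0],[0,0,0,0],[0,0,0,0],[0,0,0,0],[0,0,-4,0],[0,0,-6,0]]' -1 8
python3 -m inch '[[-16.2,-10.7,0,0],[-16.2,-10.7,0,0],[-16.2,-10.7,0,0],[-16.2,-10.7,0,0],[-16.2,-10.7,0,0],[-16.2,-10.7,0,0],[-16.2,-10.7,0,0],[-16.2,-10.7,0,0],[-16.2,-10.7,0,0],[-16.2,-10.7,0,0]]'
python3 -m inch '[[0,0,0,0],[0,0,3,0],[0,0,3,0],[0,0,3,0],[0,0,1,0],[0,0,0.5,0],[0,0,0,0],[0,0,0,0],[0,0,0,0],[0,0,0,0]]' -1 3
python3 - <<'E'
from h import *
tool()
E
```

```text
clock: 27.42
eef_pos: [607.5, -205.0, 54.7]
ee_rot: [-0.0, 1.0, 0.004, -0.001]
force: [-0.0, -0.3, -0.6]
gripper_width: 60.0
finger_force: 0.0
clock: 28.25
eef_pos: [607.0, -206.0, 65.1]
ee_rot: [-0.0, 1.0, 0.001, -0.001]
force: [-0.5, -0.5, -1.1]
gripper_width: 38.1
finger_force: 8.0
clock: 29.08
eef_pos: [444.5, -99.2, 66.0]
ee_rot: [-0.0, 1.0, 0.001, -0.0]
force: [0.3, 0.4, -0.4]
gripper_width: 38.1
finger_force: 8.0
clock: 29.92
eef_pos: [445.6, -99.8, 55.3]
ee_rot: [0.0, 1.0, 0.001, 0.0]
force: [0.9, -0.6, 0.6]
gripper_width: 38.3
finger_force: 3.0
t 29.92 pos [445.6 -99.8  55.3] x-axis deg 0.15 y-axis [ 0.003 -1.     0.   ] zax [ 0. -0. -1.] w 38.3 q [-0.39  0.45  1.92 -0.    0.77  1.18] F [ 0.9 -0.6  0.6]
```

```bash
python3 -m inch '[[6.6,0,-0.6,0],[6.7,0,-0.4,0],[6.8,0,0.1,0],[6.7,0,0.4,0],[6.7,0,1,0],[6.5,0,1.5,0],[6.4,0,2.2,0],[6.2,0,2.7,0],[6,0,3.2,0],[5.7,0,3.7,0]]'
python3 -m inch '[[5.3,0,4.2,0],[4.9,0,4.6,0],[4.4,0,5,0],[4.1,0,5.4,0],[3.5,0,5.8,0],[3,0,6,0],[1,0,0,0],[0,0,0,0],[0,0,0,0],[0,0,0,0]]'
python3 -m inch '[[0,0,0,0],[0,0,0,0],[0,0,0,0],[0,0,0,0],[0,0,0,0],[-5,0,0,0],[-5,0,0,0],[-5,0,0,0],[0,0,0,0],[0,0,0,0]]' 0.12
python3 - <<'E'
from h import *
tool()
a=grab("scene","s9")
cv2.imwrite("pics/c9.png",cv2.resize(a[170:250,250:350],None,fx=5,fy=5,interpolation=cv2.INTER_CUBIC))
E
```

```text
clock: 30.75
eef_pos: [510.7, -99.5, 41.2]
ee_rot: [0.0, 1.0, 0.001, 0.0]
force: [0.5, 0.2, 0.9]
gripper_width: 37.7
finger_force: 3.0
clock: 31.58
eef_pos: [535.8, -99.5, 10.6]
ee_rot: [0.0, 1.0, 0.001, -0.0]
force: [0.5, 0.4, 0.1]
gripper_width: 38.1
finger_force: 3.0
clock: 32.42
eef_pos: [520.6, -99.5, 10.6]
ee_rot: [0.0, 1.0, 0.001, -0.0]
force: [0.4, 0.1, 0.2]
gripper_width: 51.7
finger_force: 0.0
t 32.42 pos [520.6 -99.5  10.6] x-axis deg 0.14 y-axis [ 0.002 -1.     0.   ] zax [-0. -0. -1.] w 51.7 q [-0.33  0.62  1.75 -0.    0.77  1.23] F [0.4 0.1 0.2]
```

View pics/c9.png

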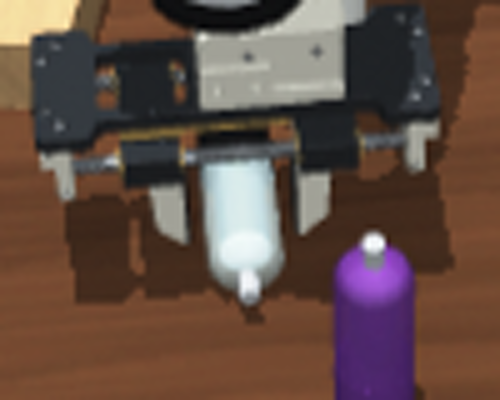

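Tube A lies flat between the open fingers, cap tip at scene px (300,231).

Run:
```python
from h import *
P=lambda x,y:(250+x/5,170+y/5)
t=atz("scene",P(250,304),17); print("tip",t)
l,r=atz("scene",P(204,180),24),atz("scene",P(273,180),24); l2,r2=atz("scene",P(212,260),24),atz("scene",P(280,260),24)
print(l,r,(l+r)/2,(l2+r2)/2)
tool()
```

```text
tip [579.40575748 -99.81819872  17.        ]
[ 501.65507529 -116.64296445   24.        ] [505.53705138 -82.113545    24.        ] [503.59606333 -99.37825473  24.        ] [557.12180065 -99.77061551  24.        ]
t 32.47 pos [521.  -99.6  10.6] x-axis deg 0.14 y-axis [ 0.002 -1.     0.   ] zax [ 0. -0. -1.] w 51.1 q [-0.33  0.62  1.75 -0.    0.77  1.24] F [-0.1 -0.3 -0.6]
```

```bash
python3 -m inch '[[-2.5,0,0,0],[-2.1,0,-0.9,0],[0,0,0,0],[0,0,0,0],[0,0,0,0],[0,0,0,0],[0,0,0,0],[0,0,0,0],[0,0,0,0],[0,0,0,0]]' 0.12
python3 -m inch '[[0,0,0,0],[0,0,0,0],[0,0,0,0],[0,0,0,0],[0,0,0,0],[0,0,-5,0],[0,0,-10,0],[0,0,-20,0],[0,0,-30,0],[0,0,-30,0]]' -1 15
python3 -m inch '[[0,0,-25,-7],[0,0,-20,-7],[0,0,0,-7],[0,0,0,-7],[0,0,0,-7],[0,0,0,-7],[0,0,0,-7],[0,0,0,-7],[0,0,0,-7],[0,0,0,-7]]'
python3 -m inch '[[0,0,0,-6],[0,0,0,0],[0,0,0,0],[0,0,0,0],[0,0,0,0],[0,0,0,0],[0,0,0,0],[0,0,0,0],[0,0,0,0],[0,0,0,0]]'
python3 - <<'E'
from h import *
goto(549,229.3,75.9)
E
```

```text
clock: 33.3
eef_pos: [516.4, -99.5, 11.4]
ee_rot: [0.0, 1.0, 0.001, -0.0]
force: [1.2, -0.8, -0.2]
gripper_width: 51.5
finger_force: 0.0
clock: 34.13
eef_pos: [515.8, -99.3, 107.7]
ee_rot: [-0.0, 1.0, 0.001, -0.001]
force: [0.6, 0.3, -0.7]
gripper_width: 37.4
finger_force: 15.0
clock: 34.97
eef_pos: [516.4, -99.5, 152.3]
ee_rot: [0.0, 0.817, 0.577, 0.0]
force: [0.1, -0.4, -0.2]
gripper_width: 37.6
finger_force: 15.0
clock: 35.8
eef_pos: [516.4, -99.5, 151.4]
ee_rot: [-0.0, 0.787, 0.617, -0.0]
force: [1.1, -0.2, -0.2]
gripper_width: 37.2
finger_force: 15.0
t 35.8 pos [516.4 -99.5 151.4] x-axis deg 76.14 y-axis [ 0.971 -0.24  -0.   ] zax [-0. -0. -1.] w 37.2 q [-0.34  0.42  1.63 -0.    1.09 -0.09] F [ 1.1 -0.2 -0.2]
-> shift tool mm [327.  -47.1  -0. ] then roll 0.2393939650287109
```

```bash
python3 -m inch '[[36.3,-5.2,0,0],[36.3,-5.2,0,0],[36.3,-5.2,0,0],[36.3,-5.2,0,0],[36.3,-5.2,0,0],[36.3,-5.2,0,0],[36.3,-5.2,0,0],[36.3,-5.2,0,0],[36.4,-5.3,0,0],[0,0,0,0.2]]'
python3 - <<'E'
from h import *
p,M=tool(); goto(549,229.3,75.9)
a=grab("scene","s10")
print(proj("scene",[p+M[:,0]*63+[0,0,7]]))
E
```

```text
clock: 36.63
eef_pos: [548.9, 235.2, 151.3]
ee_rot: [-0.001, 0.787, 0.617, 0.001]
force: [-0.3, -1.5, -0.7]
gripper_width: 37.3
finger_force: 15.0
t 36.63 pos [548.9 235.2 151.3] x-axis deg 76.23 y-axis [ 0.971 -0.238  0.   ] zax [ 0.001  0.003 -1.   ] w 37.3 q [0.28 0.54 1.43 0.   1.18 0.51] F [-0.3 -1.5 -0.7]
t 36.63 pos [548.9 235.2 151.3] x-axis deg 76.23 y-axis [ 0.971 -0.238  0.   ] zax [ 0.001  0.003 -1.   ] w 37.3 q [0.28 0.54 1.43 0.   1.18 0.51] F [-0.3 -1.5 -0.7]
-> shift tool mm [-5.7  1.5 -0. ] then roll 0.3265013507399317
[[468.28549803 171.42525634]]
```

```bash
python3 -m inch '[[0,0,0,0],[0,0,12,0],[0,0,15,0],[0,0,15,0],[0,0,15,0],[0,0,14,0],[0,0,12,0],[0,0,10,0],[0,0,7,0],[0,0,6,0]]'
python3 -m inch '[[0,0,2,0],[0,0,2,0],[0,0,1,0],[0,0,0.5,0],[0,0,0,0],[0,0,0,0],[0,0,0,0],[0,0,0,0],[0,0,0,0],[0,0,0,0]]'
python3 - <<'E'
from h import *
goto(549,229.3,75.9)
E
```

```text
clock: 37.52
eef_pos: [549.2, 228.0, 44.9]
ee_rot: [0.0, 0.789, 0.615, -0.0]
force: [-0.1, 0.6, -0.7]
gripper_width: 37.7
finger_force: 15.0
clock: 38.35
eef_pos: [549.1, 229.1, 39.9]
ee_rot: [0.0, 0.788, 0.615, 0.0]
force: [-0.3, 0.2, -2.1]
gripper_width: 37.7
finger_force: 15.0
t 38.35 pos [549.1 229.1  39.9] x-axis deg 75.96 y-axis [ 0.97  -0.243  0.   ] zax [ 0. -0. -1.] w 37.7 q [ 0.27  0.67  1.54 -0.    0.93  0.51] F [-0.3  0.2 -2.1]
-> shift tool mm [ 0.2 -0.2 -0. ] then roll 0.0595858767255919
```

```bash
python3 -m inch '[[0,0,0.6,0],[0,0,0.6,0],[0,0,0.2,0],[0,0,0,0],[0,0,0,0],[0,0,0,0],[0,0,0,0],[0,0,0,0],[0,0,0,0],[0,0,0,0]]'
python3 -m inch '[[0,0,0,0],[0,0,0,0],[0,0,0,0],[0,0,0,0],[0,0,-10,0],[0,0,-20,0],[0,0,-30,0],[0,0,-35,0],[0,0,-35,0],[0,0,-35,0]]' 0.12
python3 -m inch '[[0,0,0,7],[0,0,0,7],[0,0,0,7],[0,0,0,7],[0,0,0,7],[0,0,0,7],[0,0,0,7],[0,0,0,7],[0,0,0,7],[0,0,0,7]]' 0.3
python3 -m inch '[[0,0,0,6],[0,20,0,0],[0,35,0,0],[0,35,0,0],[0,35,0,0],[0,35,0,0],[0,35,0,0],[0,35,0,0],[0,20,0,0],[0,0,0,0]]'
python3 - <<'E'
from h import *
goto(528,-356.5,0)
a=grab("scene","s11")
k=cv2.resize(a[130:270,390:490],None,fx=4,fy=4,interpolation=cv2.INTER_CUBIC)
l=cv2.resize(a[130:270,150:250],None,fx=4,fy=4,interpolation=cv2.INTER_CUBIC)
cv2.imwrite("pics/c11.png",np.hstack([k,l]))
E
```

```text
clock: 39.18
eef_pos: [549.2, 229.1, 39.4]
ee_rot: [0.0, 0.788, 0.615, 0.0]
force: [-2.0, 0.1, 6.7]
gripper_width: 37.5
finger_force: 15.0
clock: 40.02
eef_pos: [548.8, 228.9, 205.8]
ee_rot: [0.0, 0.788, 0.615, 0.0]
force: [2.0, -0.1, -0.6]
gripper_width: 51.4
finger_force: 0.0
clock: 40.85
eef_pos: [549.1, 229.0, 204.2]
ee_rot: [-0.0, 0.999, 0.049, 0.0]
force: [0.2, -0.2, -0.0]
gripper_width: 59.6
finger_force: 0.0
clock: 41.68
eef_pos: [549.0, -25.0, 204.3]
ee_rot: [0.001, 1.0, -0.003, 0.0]
force: [-0.9, 0.4, 0.8]
gripper_width: 59.6
finger_force: 0.0
t 41.68 pos [549.  -25.  204.3] x-axis deg -0.3 y-axis [-0.005 -1.     0.002] zax [ 0.001 -0.002 -1.   ] w 59.6 q [-0.18  0.4   1.49 -0.    1.24  1.39] F [-0.9  0.4  0.8]
-> shift tool mm [-19.2 331.6   0.5] then roll -0.29893298782498334
```

View pics/c11.png

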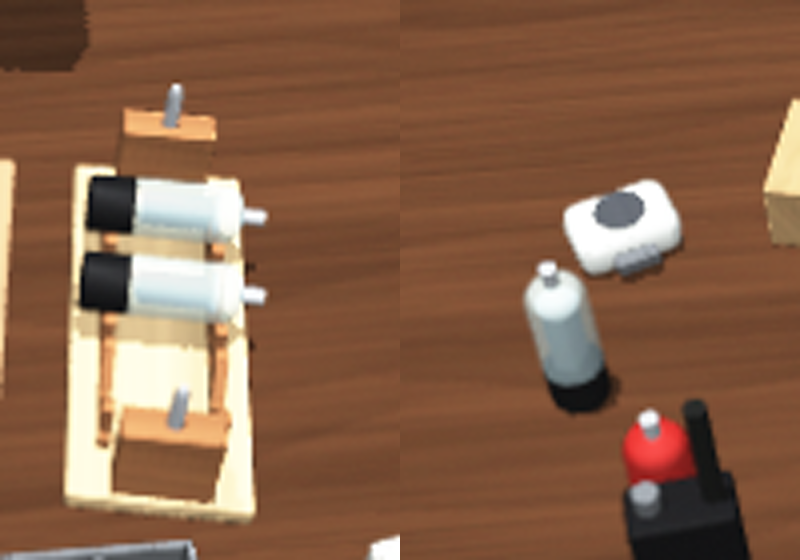

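Tubes C and A lie in the near and middle cradles. B is unmoved, cap at scene px (187,197). Fetch B.

```bash
python3 -m inch '[[-2,35,0,0],[-2,37,0,0],[-2,37,0,0],[-2,37,0,0],[-2,37,0,0],[-2,37,0,0],[-2,37,0,0],[-2,37,0,0],[-3,37,0,0],[0,0,0,0]]'
python3 -m inch '[[0,0,0,0],[0,0,0,0],[0,0,0,0],[0,0,0,0],[0,0,0,0],[0,0,0,0],[0,0,0,0],[0,0,0,0],[0,0,0,0],[0,0,0,0]]'
python3 - <<'E'
from h import *
goto(528,-356.5,0)
E
```

```text
clock: 42.57
eef_pos: [528.9, -357.2, 203.3]
ee_rot: [0.001, 1.0, -0.002, 0.0]
force: [-0.2, 1.1, 0.6]
gripper_width: 59.6
finger_force: 0.0
clock: 43.4
eef_pos: [529.6, -352.0, 203.5]
ee_rot: [0.0, 1.0, -0.0, -0.0]
force: [0.5, -0.2, -0.1]
gripper_width: 59.6
finger_force: 0.0
t 43.4 pos [ 529.6 -352.   203.5] x-axis deg -0.05 y-axis [-0.001 -1.     0.   ] zax [-0. -0. -1.] w 59.6 q [-0.71  0.57  1.23 -0.    1.35  0.86] F [ 0.5 -0.2 -0.1]
-> shift tool mm [-1.6  4.5  0. ] then roll -0.05079167021564501
```

```bash
python3 -m inch '[[-1.6,4.5,12,0],[0,0,16,0],[0,0,16,0],[0,0,16,0],[0,0,16,0],[0,0,16,0],[0,0,16,0],[0,0,16,0],[0,0,14,0],[0,0,9.5,0]]'
python3 -m inch '[[0,0,0,0],[0,0,0,0],[0,0,0,0],[0,0,0,0],[0,0,0,0],[0,0,0,0],[0,0,0,0],[0,0,0,0],[0,0,-4,0],[0,0,-6,0]]' -1 8
python3 -m inch '[[-8.3,-25.6,0,0],[-8.3,-25.6,0,0],[-8.3,-25.6,0,0],[-8.3,-25.6,0,0],[-8.3,-25.6,0,0],[-8.3,-25.6,0,0],[-8.3,-25.6,0,0],[-8.3,-25.6,0,0],[-8.3,-25.6,0,0],[-8.3,-25.6,0,0]]'
python3 -m inch '[[0,0,0,0],[0,0,3,0],[0,0,3,0],[0,0,3,0],[0,0,1,0],[0,0,0,0],[0,0,0,0],[0,0,0,0],[0,0,0,0],[0,0,0,0]]' -1 3
python3 - <<'E'
from h import *
tool()
E
```

```text
clock: 44.23
eef_pos: [527.5, -356.2, 54.4]
ee_rot: [-0.001, 1.0, -0.001, -0.001]
force: [0.4, 0.2, -1.1]
gripper_width: 59.8
finger_force: 0.0
clock: 45.07
eef_pos: [527.3, -355.8, 65.3]
ee_rot: [-0.001, 1.0, -0.0, -0.001]
force: [-0.2, 0.6, -1.7]
gripper_width: 37.5
finger_force: 8.0
clock: 45.9
eef_pos: [444.5, -99.1, 66.2]
ee_rot: [-0.0, 1.0, -0.001, -0.0]
force: [-0.6, 0.0, -1.0]
gripper_width: 37.7
finger_force: 8.0
clock: 46.73
eef_pos: [445.2, -100.5, 56.0]
ee_rot: [0.0, 1.0, -0.0, -0.0]
force: [-0.1, 0.4, -0.5]
gripper_width: 37.8
finger_force: 3.0
t 46.73 pos [ 445.2 -100.5   56. ] x-axis deg -0.06 y-axis [-0.001 -1.     0.   ] zax [-0. -0. -1.] w 37.8 q [-0.39  0.45  1.92 -0.    0.77  1.18] F [-0.1  0.4 -0.5]
```

```bash
python3 -m inch '[[6.6,0,0.2,0],[6.7,0,-0.4,0],[6.8,0,0.1,0],[6.7,0,0.4,0],[6.7,0,1,0],[6.5,0,1.5,0],[6.4,0,2.2,0],[6.2,0,2.7,0],[6,0,3.2,0],[5.7,0,3.7,0]]'
python3 -m inch '[[5.3,0,4.2,0],[4.9,0,4.6,0],[4.4,0,5,0],[4.1,0,5.4,0],[3.5,0,5.8,0],[3,0,6,0],[1,0,0,0],[0,0,0,0],[0,0,0,0],[0,0,0,0]]'
python3 -m inch '[[0,0,0,0],[0,0,0,0],[0,0,0,0],[0,0,0,0],[0,0,0,0],[-5,0,0,0],[-5,0,0,0],[-5,0,0,0],[0,0,0,0],[0,0,0,0]]' 0.12
python3 - <<'E'
from h import *
tool()
a=grab("scene","s12");o=cv2.imread("pics/s9.png")
# compare cap region with tube A's picture at the same stage
t=o[222:234,292:308]; r=cv2.matchTemplate(a[205:250,275:325],t,cv2.TM_CCOEFF_NORMED); m=cv2.minMaxLoc(r)
d=np.array(m[3])+[275,205]-[292,222]; print("match",m[1],"shift px",d)
print("diff", np.abs(a[195:235,285:312].astype(int)-o[195:235,285:312]).mean())
tip=np.array([300,230.8])+d; print(atz("scene",tip,17))
E
```

```text
clock: 47.57
eef_pos: [510.7, -100.6, 41.3]
ee_rot: [0.0, 1.0, -0.0, 0.001]
force: [1.8, 1.5, 1.5]
gripper_width: 38.6
finger_force: 3.0
clock: 48.4
eef_pos: [535.6, -100.5, 10.5]
ee_rot: [0.0, 1.0, -0.0, -0.0]
force: [-0.2, 0.0, -0.9]
gripper_width: 38.2
finger_force: 3.0
clock: 49.23
eef_pos: [520.3, -100.5, 10.5]
ee_rot: [-0.0, 1.0, -0.001, -0.0]
force: [-0.2, 0.7, 0.2]
gripper_width: 51.6
finger_force: 0.0
t 49.23 pos [ 520.3 -100.5   10.5] x-axis deg -0.06 y-axis [-0.001 -1.    -0.   ] zax [-0.  0. -1.] w 51.6 q [-0.34  0.62  1.75 -0.    0.77  1.24] F [-0.2  0.7  0.2]
match 0.9834880232810974 shift px [-1 -1]
diff 11.935493827160494
[ 575.98134719 -101.9836664    17.        ]
```

The same result as for A (the match shifts by 1 px). Tube mid is at x≈513, so grip there and carry to the far cradle.

```bash
python3 -m inch '[[-3.5,0,0,0],[-3.5,0,-0.9,0],[0,0,0,0],[0,0,0,0],[0,0,0,0],[0,0,0,0],[0,0,0,0],[0,0,0,0],[0,0,0,0],[0,0,0,0]]' 0.12
python3 -m inch '[[0,0,0,0],[0,0,0,0],[0,0,0,0],[0,0,0,0],[0,0,0,0],[0,0,-5,0],[0,0,-10,0],[0,0,-20,0],[0,0,-30,0],[0,0,-30,0]]' -1 15
python3 -m inch '[[0,0,-25,-7],[0,0,-20,-7],[0,0,0,-7],[0,0,0,-7],[0,0,0,-7],[0,0,0,-7],[0,0,0,-7],[0,0,0,-7],[0,0,0,-7],[0,0,0,-7]]'
python3 -m inch '[[0,0,0,-6],[0,0,0,0],[0,0,0,0],[0,0,0,0],[0,0,0,0],[0,0,0,0],[0,0,0,0],[0,0,0,0],[0,0,0,0],[0,0,0,0]]'
python3 - <<'E'
from h import *
goto(616.9,212.2,75.9)
E
```

```text
clock: 50.12
eef_pos: [513.8, -100.5, 11.3]
ee_rot: [0.0, 1.0, -0.0, 0.0]
force: [0.2, -0.3, -0.0]
gripper_width: 51.6
finger_force: 0.0
clock: 50.95
eef_pos: [513.2, -100.3, 107.7]
ee_rot: [-0.0, 1.0, -0.0, -0.001]
force: [0.8, -1.0, -0.9]
gripper_width: 38.0
finger_force: 14.9
clock: 51.78
eef_pos: [513.7, -100.5, 152.2]
ee_rot: [0.0, 0.818, 0.576, 0.0]
force: [0.7, -0.8, -0.5]
gripper_width: 37.8
finger_force: 14.9
clock: 52.62
eef_pos: [513.7, -100.5, 151.3]
ee_rot: [0.0, 0.788, 0.615, -0.0]
force: [0.2, 0.8, -1.0]
gripper_width: 37.8
finger_force: 14.9
t 52.62 pos [ 513.7 -100.5  151.3] x-axis deg 75.94 y-axis [ 0.97  -0.243 -0.   ] zax [-0. -0. -1.] w 37.8 q [-0.34  0.41  1.64 -0.    1.09 -0.09] F [ 0.2  0.8 -1. ]
-> shift tool mm [328.4  24.1  -0. ] then roll 0.038234730814991735
```

```bash
python3 -m inch '[[36.5,2.7,0,0],[36.5,2.7,0,0],[36.5,2.7,0,0],[36.5,2.7,0,0],[36.5,2.7,0,0],[36.5,2.7,0,0],[36.5,2.7,0,0],[36.5,2.7,0,0],[36.4,2.5,0,0],[0,0,0,0]]'
python3 -m inch '[[0,0,0,0],[0,0,0,0],[0,0,0,0],[0,0,15,0],[0,0,15,0],[0,0,15,0],[0,0,15,0],[0,0,10,0],[0,0,8,0],[0,0,6,0]]'
python3 - <<'E'
from h import *
goto(616.9,212.2,75.9)
E
```

```text
clock: 53.45
eef_pos: [617.5, 218.7, 150.8]
ee_rot: [-0.001, 0.787, 0.617, 0.001]
force: [-0.7, -0.9, -1.5]
gripper_width: 37.5
finger_force: 14.9
clock: 54.28
eef_pos: [616.8, 211.5, 66.8]
ee_rot: [-0.0, 0.789, 0.615, -0.0]
force: [-0.1, -0.6, -0.6]
gripper_width: 37.8
finger_force: 14.9
t 54.28 pos [616.8 211.5  66.8] x-axis deg 75.89 y-axis [ 0.97  -0.244 -0.   ] zax [-0. -0. -1.] w 37.8 q [ 0.21  0.72  1.34 -0.    1.08  0.46] F [-0.1 -0.6 -0.6]
-> shift tool mm [ 0.7 -0.1 -0. ] then roll -0.009305846075321256
```

```bash
python3 -m inch '[[0,0,8,0],[0,0,7,0],[0,0,5,0],[0,0,3,0],[0,0,2,0],[0,0,1,0],[0,0,0.5,0],[0,0,0.3,0],[0,0,0,0],[0,0,0,0]]'
python3 -m inch '[[0,0,0.6,0],[0,0,0.4,0],[0,0,0,0],[0,0,0,0],[0,0,0,0],[0,0,0,0],[0,0,0,0],[0,0,0,0],[0,0,0,0],[0,0,0,0]]'
```

```text
clock: 55.12
eef_pos: [616.9, 212.3, 40.8]
ee_rot: [0.0, 0.788, 0.615, 0.0]
force: [0.0, 0.7, -0.6]
gripper_width: 37.8
finger_force: 14.9
clock: 55.95
eef_pos: [616.8, 212.3, 39.5]
ee_rot: [0.0, 0.788, 0.615, -0.0]
force: [-0.1, 0.9, -0.3]
gripper_width: 37.8
finger_force: 14.9
```

```bash
python3 -m inch '[[0,0,0.5,0],[0,0,0.3,0],[0,0,0,0],[0,0,0,0],[0,0,0,0],[0,0,0,0],[0,0,0,0],[0,0,0,0],[0,0,0,0],[0,0,0,0]]'
python3 -m inch '[[0,0,0,0],[0,0,0,0],[0,0,0,0],[0,0,0,0],[0,0,-10,0],[0,0,-20,0],[0,0,-30,0],[0,0,-35,0],[0,0,-35,0],[0,0,-35,0]]' 0.12
python3 -m inch '[[-25,0,0,7],[-25,0,0,7],[-25,0,0,7],[-25,0,0,7],[-25,0,0,7],[-25,0,0,7],[-25,0,0,7],[-25,0,0,7],[-25,0,0,7],[-25,0,0,7]]' 0.3
python3 -m inch '[[-10,25,0,7],[-10,25,0,7],[-10,25,0,7],[-10,25,0,0],[-10,15,0,0],[-10,0,0,0],[0,0,0,0],[0,0,0,0],[0,0,0,0],[0,0,0,0]]' 0.3
python3 - <<'E'
from h import *
tool()
a=grab("scene","s13");b=grab("top","t13")
k=cv2.resize(a[145:265,365:465],None,fx=4,fy=4.9,interpolation=cv2.INTER_CUBIC)
l=cv2.resize(b[160:280,175:275],None,fx=4,fy=4.9,interpolation=cv2.INTER_CUBIC)
cv2.imwrite("pics/c13.png",np.hstack([k,l]))
E
```

```text
clock: 56.78
eef_pos: [616.9, 212.3, 39.1]
ee_rot: [0.0, 0.788, 0.615, 0.0]
force: [-2.2, -0.6, 5.3]
gripper_width: 37.3
finger_force: 14.9
clock: 57.62
eef_pos: [616.6, 212.2, 206.1]
ee_rot: [0.0, 0.788, 0.615, 0.0]
force: [-0.2, 0.7, 0.1]
gripper_width: 51.0
finger_force: 0.0
clock: 58.45
eef_pos: [448.3, 46.9, 204.3]
ee_rot: [0.0, 0.999, 0.049, 0.001]
force: [0.8, -0.2, 0.6]
gripper_width: 59.9
finger_force: 0.0
clock: 59.28
eef_pos: [379.3, -56.6, 203.9]
ee_rot: [0.0, 0.991, -0.13, 0.0]
force: [0.5, -0.2, -0.5]
gripper_width: 59.9
finger_force: 0.0
t 59.28 pos [379.3 -56.6 203.9] x-axis deg -14.98 y-axis [-0.258 -0.966 -0.   ] zax [ 0.001 -0.    -1.   ] w 59.9 q [-0.35  0.1   1.91  0.    1.13  1.48] F [ 0.5 -0.2 -0.5]
```

View pics/c13.png

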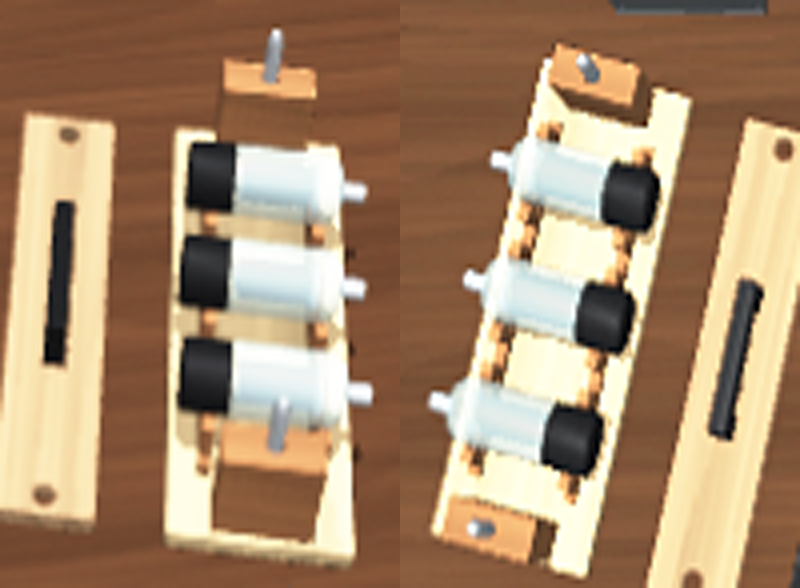

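All three tubes lie across both saddles. The plate lies flat to the left, with holes at scene px (382,172) and (376,246). I check that it hasn't moved, and measure the centring.

Run:
```python
from h import *
a=cv2.imread("pics/s13.png");o=cv2.imread("pics/s2.png")
for n,(x0,y0,x1,y1) in dict(plate=(362,166,396,254),handle=(370,180,390,225),pinF=(425,222,450,250)).items():
    t=o[y0:y1,x0:x1];w=a[y0-10:y1+10,x0-10:x1+10]
    r=cv2.matchTemplate(w,t,cv2.TM_CCOEFF_NORMED);m=cv2.minMaxLoc(r);print(n,m[1],np.array(m[3])-10)
P=lambda x,y:(365+x/4,145+y/4.9)
T=lambda x,y:(175+(x-400)/4,160+y/4.9)
h1,h2=atz("scene",P(69,133),10),atz("scene",P(44,495),10)
print("holes",h1,h2,(h1+h2)/2,np.degrees(np.arctan2(*(h2-h1)[1::-1])),np.linalg.norm(h2-h1))
pn,pf=tri(T(478,529),P(276,32)),tri(T(583,60),P(281,402)); print("pins",pn,pf,(pn[0]+pf[0])/2,np.degrees(np.arctan2(*(pf[0]-pn[0])[1::-1])))
c=np.array([549,229.3]);x=np.array([.2436,.9699]);y=np.array([.9699,-.2436])
for q in[(367,192),(366,290),(371,394)]:
    d=atz("scene",P(*q),46)[:2]-c; print("tip x(63),y",d@x,d@y)
for q in[(430,399),(466,280),(492,158)]:
    d=atz("top",T(*q),46)[:2]-c; print("top tip",d@x,d@y)
goto(517.2,107.4,-14.15)
```

```text
plate 0.9965718984603882 [0 0]
handle 0.9980319142341614 [0 0]
pinF 0.8368528485298157 [0 0]
holes [391.4011741 139.0379829  10.       ] [640.69957485  76.23779935  10.        ] [516.05037448 107.63789112  10.        ] -14.139070071915567 257.08666956607766
pins (array([423.34745332, 259.25566227,  99.95450269]), np.float64(3.705295494224784)) (array([671.72261737, 198.10674394,  99.47181553]), np.float64(0.32897887833906747)) [547.53503534 228.68120311  99.71315911] -13.830916555936591
tip x(63),y 65.73943897623703 -73.39737316464918
tip x(63),y 62.07632388368345 -2.232593920757765
tip x(63),y 62.18543698138139 67.2940862222057
top tip 64.64521725626706 -71.23424737656129
top tip 59.83851358044622 -2.1780931424536227
top tip 62.02977763996626 68.70357825843023
t 59.38 pos [379.1 -56.7 203.7] x-axis deg -14.98 y-axis [-0.258 -0.966  0.   ] zax [ 0. -0. -1.] w 59.6 q [-0.35  0.1   1.91 -0.    1.13  1.48] F [ 1.3  0.4 -1. ]
-> shift tool mm [  91.  -194.2    0. ] then roll -0.8299908191338261
```

```bash
python3 -m inch '[[9.1,-19.4,0,0],[9.1,-19.4,0,0],[9.1,-19.4,0,0],[9.1,-19.4,0,0],[9.1,-19.4,0,0],[9.1,-19.4,0,0],[9.1,-19.4,0,0],[9.1,-19.4,0,0],[9.1,-19.4,0,0],[9.1,-19.4,0,0]]'
python3 -m inch '[[0,0,0,-0.8],[0,0,0,0],[0,0,20,0],[0,0,20,0],[0,0,20,0],[0,0,20,0],[0,0,20,0],[0,0,20,0],[0,0,18,0],[0,0,15,0]]'
python3 - <<'E'
from h import *
goto(517.2,107.4,-14.15)
E
```

```text
clock: 60.22
eef_pos: [517.5, 108.0, 203.3]
ee_rot: [0.0, 0.991, -0.131, -0.0]
force: [0.6, 0.9, 0.2]
gripper_width: 60.1
finger_force: 0.0
clock: 61.05
eef_pos: [515.7, 105.8, 49.4]
ee_rot: [0.0, 0.992, -0.124, -0.001]
force: [-0.2, -0.2, 0.0]
gripper_width: 59.5
finger_force: 0.0
t 61.05 pos [515.7 105.8  49.4] x-axis deg -14.28 y-axis [-0.247 -0.969  0.001] zax [-0.002 -0.    -1.   ] w 59.5 q [ 0.06  0.56  1.74 -0.    0.85  1.88] F [-0.2 -0.2  0. ]
-> shift tool mm [ 1.1 -1.9 -0. ] then roll -0.12545217634877304
```

```bash
python3 -m inch '[[1,-1.5,8,0],[0,0,8,0],[0,0,7,0],[0,0,4,0],[0,0,2,0],[0,0,0,0],[0,0,0,0],[0,0,0,0],[0,0,0,0],[0,0,0,0]]'
python3 -m inch '[[0,0,0,0],[0,0,0,0],[0,0,0,0],[0,0,0,0],[0,0,0,0],[0,0,0,0],[0,0,0,0],[0,0,0,0],[0,0,0,0],[0,0,0,0]]' -1 30
python3 - <<'E'
from h import *
goto(517.2,107.4,-14.15)
E
```

```text
clock: 61.88
eef_pos: [518.4, 107.8, 22.1]
ee_rot: [-0.0, 0.992, -0.124, 0.0]
force: [0.2, 0.9, 0.2]
gripper_width: 59.8
finger_force: 0.0
clock: 62.72
eef_pos: [518.1, 107.7, 21.7]
ee_rot: [0.0, 0.992, -0.124, -0.0]
force: [0.8, 0.0, -0.1]
gripper_width: 13.7
finger_force: 30.0
t 62.72 pos [518.1 107.7  21.7] x-axis deg -14.25 y-axis [-0.246 -0.969  0.   ] zax [-0. -0. -1.] w 13.7 q [ 0.06  0.6   1.75 -0.    0.79  1.88] F [ 0.8  0.  -0.1]
-> shift tool mm [-0.8  0.5  0. ] then roll -0.09573633459508812
```

```bash
python3 -m inch '[[0,0,-5,0],[0,0,-10,0],[0,0,-14,0],[0,0,-14,0],[0,0,-14,0],[0,0,-14,0],[0,0,-14,0],[0,0,-14,0],[0,0,-14,0],[0,0,-10,0]]'
python3 -m inch '[[0,-12.5,0,0],[0,-12.5,0,0],[0,-12.5,0,0],[0,-12.5,0,0],[0,-12.5,0,0],[0,-12.5,0,0],[0,-12.5,0,0],[0,-12.5,0,0],[0,-12.5,0,0],[0,-12,0,0]]'
python3 -m inch '[[0,0,0,0],[0,0,0,0],[0,0,0,0],[0,0,0,0],[0,0,0,0],[0,0,0,0],[0,0,0,0],[0,0,0,0],[0,0,0,0],[0,0,0,0]]'
python3 - <<'E'
from h import *
goto(548.4,228.5,-14.15)
E
```

```text
clock: 63.55
eef_pos: [518.4, 107.9, 146.6]
ee_rot: [-0.0, 0.992, -0.124, 0.001]
force: [-0.3, 0.1, -2.9]
gripper_width: 13.8
finger_force: 30.0
clock: 64.38
eef_pos: [549.1, 229.8, 144.6]
ee_rot: [0.0, 0.992, -0.124, -0.0]
force: [0.1, 0.5, -3.7]
gripper_width: 13.6
finger_force: 30.0
clock: 65.22
eef_pos: [548.8, 228.4, 144.7]
ee_rot: [0.0, 0.992, -0.124, 0.0]
force: [-0.3, -0.5, -3.0]
gripper_width: 13.7
finger_force: 30.0
t 65.22 pos [548.8 228.4 144.7] x-axis deg -14.25 y-axis [-0.246 -0.969  0.   ] zax [ 0. -0. -1.] w 13.7 q [ 0.27  0.54  1.44 -0.    1.16  2.09] F [-0.3 -0.5 -3. ]
-> shift tool mm [-0.4  0.  -0. ] then roll -0.09926052614011383
```

```bash
python3 -m inch '[[-0.3,0,4,0],[0,0,4,0],[0,0,4,0],[0,0,4,0],[0,0,3,0],[0,0,3,0],[0,0,3,0],[0,0,2,0],[0,0,2,0],[0,0,2,0]]'
python3 - <<'E'
from h import *
tool()
E
```

```text
clock: 66.05
eef_pos: [548.8, 228.7, 113.7]
ee_rot: [-0.0, 0.992, -0.124, 0.0]
force: [0.3, 0.0, -2.1]
gripper_width: 13.7
finger_force: 30.0
t 66.05 pos [548.8 228.7 113.7] x-axis deg -14.24 y-axis [-0.246 -0.969 -0.   ] zax [ 0.001  0.    -1.   ] w 13.7 q [ 0.27  0.57  1.48 -0.    1.09  2.09] F [ 0.3  0.  -2.1]
```

Over both pins without contact force. Continue down.

```bash
python3 -m inch '[[0,0,2,0],[0,0,2,0],[0,0,2,0],[0,0,2,0],[0,0,2,0],[0,0,2,0],[0,0,2,0],[0,0,2,0],[0,0,1,0],[0,0,1,0]]'
python3 -m inch '[[0,0,1,0],[0,0,1,0],[0,0,1,0],[0,0,1,0],[0,0,0.5,0],[0,0,0.5,0],[0,0,0.5,0],[0,0,0,0],[0,0,0,0],[0,0,0,0]]'
python3 - <<'E'
from h import *
tool()
E
```

```text
clock: 66.88
eef_pos: [548.8, 228.7, 95.7]
ee_rot: [-0.0, 0.992, -0.124, 0.0]
force: [2.4, 2.2, -1.9]
gripper_width: 13.7
finger_force: 30.0
clock: 67.72
eef_pos: [548.7, 228.6, 90.2]
ee_rot: [-0.0, 0.992, -0.124, 0.0]
force: [2.2, 2.1, -2.0]
gripper_width: 13.9
finger_force: 30.0
t 67.72 pos [548.7 228.6  90.2] x-axis deg -14.25 y-axis [-0.246 -0.969 -0.   ] zax [ 0.  0. -1.] w 13.9 q [ 0.27  0.6   1.5  -0.    1.04  2.09] F [ 2.2  2.1 -2. ]
```

```bash
python3 -m inch '[[0,0,0.4,0],[0,0,0.4,0],[0,0,0.4,0],[0,0,0.4,0],[0,0,0,0],[0,0,0,0],[0,0,0,0],[0,0,0,0],[0,0,0,0],[0,0,0,0]]'
```

```text
clock: 68.55
eef_pos: [548.8, 228.7, 89.6]
ee_rot: [-0.0, 0.992, -0.124, 0.001]
force: [2.2, 2.1, 6.2]
gripper_width: 13.8
finger_force: 30.0
```

```bash
python3 -m inch '[[0,0,-0.4,0],[0,0,0,0],[0,0,0,0],[0,0,0,0],[0,0,0,0],[0,0,0,0],[0,0,-8,0],[0,0,-20,0],[0,0,-30,0],[0,0,-35,0]]' 0.2
python3 -m inch '[[-20,20,-10,0],[-20,25,0,0],[-20,25,0,0],[-20,25,0,0],[-20,25,0,0],[-10,25,0,0],[0,20,0,0],[0,20,0,0],[0,10,0,0],[0,0,0,0]]'
python3 - <<'E'
from h import *
a=grab("scene","s14");b=grab("top","t14");o=cv2.imread("pics/scene0.png")
d=np.abs(a[150:260,400:460].astype(int)-o[150:260,400:460]).sum(2)
for n,(x0,y0,x1,y1) in dict(plate=(417,155,452,255),pinN=(425,148,442,165),pinF=(425,222,450,250)).items():
    t=o[y0:y1,x0:x1];w=a[y0-10:y1+10,x0-10:x1+10]
    m=cv2.minMaxLoc(cv2.matchTemplate(w,t,cv2.TM_CCOEFF_NORMED));print(n,m[1],np.array(m[3])-10)
k=cv2.resize(a[145:265,365:465],None,fx=4,fy=4.9,interpolation=cv2.INTER_CUBIC)
l=cv2.resize(b[160:280,175:275],None,fx=4,fy=4.9,interpolation=cv2.INTER_CUBIC)
cv2.imwrite("pics/c14.png",np.hstack([k,l]))
tool()
E
```

```text
clock: 69.38
eef_pos: [547.4, 228.2, 182.0]
ee_rot: [0.001, 0.992, -0.124, -0.002]
force: [0.8, 0.4, 0.7]
gripper_width: 55.4
finger_force: 0.0
clock: 70.22
eef_pos: [393.8, 65.4, 192.6]
ee_rot: [0.0, 0.992, -0.125, 0.0]
force: [0.6, 0.1, 0.1]
gripper_width: 55.4
finger_force: 0.0
plate 0.8316811919212341 [0 0]
pinN 0.995776355266571 [0 0]
pinF 0.9711563587188721 [0 0]
t 70.32 pos [394.3  66.8 192.3] x-axis deg -14.31 y-axis [-0.247 -0.969 -0.   ] zax [ 0.001  0.    -1.   ] w 55.3 q [-0.02  0.15  1.89  0.    1.1   1.8 ] F [-0.7  0.5  0.4]
```

View pics/c14.png

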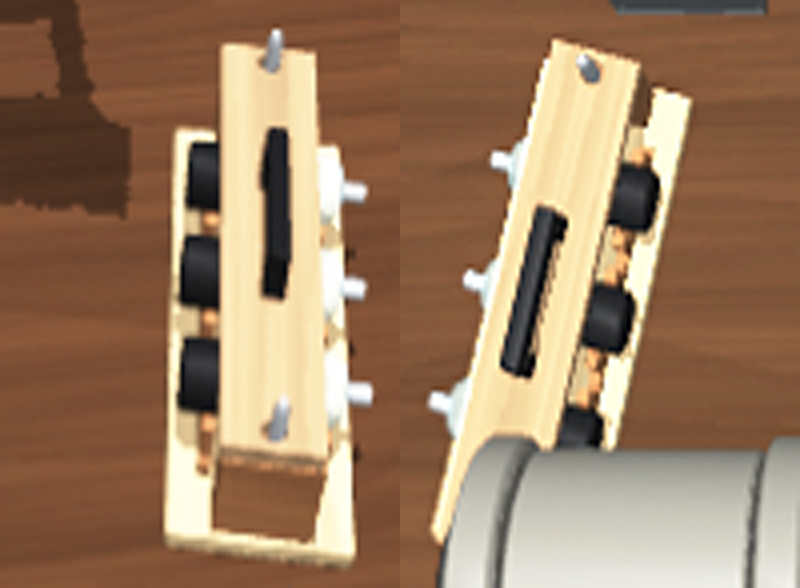

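The plate is home over both pins, pixel-aligned with its start pose. The three tubes are unchanged, with cap tips at the same pixels. Handing in.

```bash
python3 -c "
from cell import env,viewer,job
print(job.finish_job())"
```

```text
the job is handed in; nothing more can be done
None
```

The job is handed in: all three tubes lie in the rack's cradles, the plate is back over both pins and appears flush, and I did not knowingly disturb anything else. No verdict came back, so this rests on my last camera check at about 70 s of the 208 s allowed.

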